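Fit travel spacers to a set of dampers

ROBOT

A 6-joint arm with a two-finger parallel gripper is mounted at the origin on a cart in front of the work surface, level with it; the furniture and walls round the work are solid. World frame = base frame: x ahead of the robot, y to its left, z up, the work surface at z = 0. Lengths are in m, angles in rad, forces in N, time in s.
With the tool pointing down it reaches from about 0.35 to 0.975 m from the base axis. Payload 4.9 kg.
Tool frame: the origin (TCP) lies at the very end of the fingers, on their centre line; the grasp point (between the pads) lies manip.grip_point_offset behind it (manip.grip_point_offset is the distance from the TCP to the grasp point, in m); z points along the fingers, y is the direction in which the jaws open and shut (so a half turn about z gives the same grasp; the last joint's range is limited). The gripper opens to 85 mm and grips with 20 to 120 N. Pads are 22 mm wide; open, the fingers measure 114 mm over their backs; the gripper's body (76 mm by 85 mm) begins 54 mm behind the grasp point. The pads swing forward as they close: fully open they stand 13 mm farther back than shut.
Start: joints at [-1.349, 0.053, 1.613, -0, 1.476, -0.119], TCP at [0.209, -0.589, 0.231] pointing down, gripper open.
Joint ranges: [-3.01, 3.01], [-1.01, 2.22], [0.06, 2.58], [-1.02, 4.17], [0.09, 2.62], [-3.14, 3.14]. Speed limits (rad/s): [2.57, 2.57, 3.14, 3.14, 3.14, 3.14].

INTERFACE

Orientations are given as a unit quaternion [w, x, y, z].
In Python, from plant import status, grab_frame, camera_params, ticket, boxes_of, outline_of, manip gives the robot as it stands. The module is installed in compiled form; this text tells all that it offers.
- The arm moves only by the tool play_rows, never from a script. Its argument "deltas" is a list of rows, each a list of 2 entries, a list of its own where there are three numbers: the shift along the world's x, y, z in m, then the turn about the world's z in rad. A call has 1 to 5 rows; each row is the pose to reach, as a shift and turn from the pose commanded when the call began; what a row does not reach only later rows make up. A row lasts 1/8 s, in which the tool goes at most 62.5 mm and 10.7 degrees, less where a joint would pass 70% of its speed; a pose out of reach is approached as far as the arm can. A call with a gripper value outside its range is refused whole. "grip" is the opening, from -1 (shut) to 1 (fully open), set as the call begins (left out, the last holds). The fingers move at their own pace and stop on an object; the grip force is fixed at half the most. Time passes only in rows, so rows that repeat a pose let the fingers close. It gives the time, the measured TCP pose, the force and the opening at its end, in the units of the state.
- status.state(): the state, without advancing time (a new reading comes with each control period).
- grab_frame(name): name is "scene" or "top" or "wrist"; returns (picture, depth): 480x640x3 uint8, blue, green, red; 480x640 float32, m along the optical axis (not along the pixel's ray), 0 where there is no reading.
- camera_params(name): a dict with "mtx" (3x3 intrinsics, pixels), "world_from_camera" (4x4, takes a point from camera to world coordinates). Camera axes: x right, y up, looking along -z (the intrinsics and any distortion apply to the point x, -y, -z); pixel columns grow to the right and rows downward; lengths in m; the calibration is good to about 2 mm. The wrist camera is an equidistant fisheye: a pixel r from the principal point sees the ray r / f radians off the axis. A picture is of the moment at which its call begins: read the wrist's pose just before it. camera_params takes no time and is no camera call; for the wrist camera it gives the pose at the moment of the call.
- ticket.job_done(): hands the job in, once; it reports no verdict.
Trained networks look in the newest picture that a camera, given by its name, has taken for a name from the list of things; names that differ only in an ending like _2 or _b are one class to them, and where a whole thing is asked for, a point or a joint stands for the part that bears it (a point fixed in the world has none). Each returns a list of dicts, best first, with "confidence" (0 to 1); they miss things now and then, are a little off and sometimes report something else, mostly with a low value. They report only what shows in the picture. A call takes as long as a camera call. They do not tell look-alikes from the thing itself.
- boxes_of(camera, name): "box" ([left, top, right, bottom] in pixels, round what is visible of it).
- outline_of(camera, name): "region" (480x640 bool, what is visible of it) and "box" ([left, top, right, bottom] in pixels, round what is visible of it).
The state is a dict: "time": time; "joint_pos": joint angles; "joint_vel": joint speeds; "joint_efforts": joint torques, N m; "tool_pos": TCP position; "tool_rot": TCP orientation; "contact_force": force on the tool from outside, world axes, zero at the start; "ft_torque": the same for the moment, N m; "gripper_width": opening from 0.0 (shut) to 1.0 (fully open).
Only numpy, scipy, OpenCV 4.12 (cv2) and the standard library are available. Lean on these libraries where they do the work, as an engineer would, in place of code of your own. Each camera call takes 0.05 s, during which the arm holds its last target.

TASK

Take every damper that stands in the wooden storage rack over to the aluminium assembly block, stand each in a hole of its own with the foot pushed fully home, and slide the C-shaped spacer of its head's colour sideways onto its bare rod, so that the spacer lies flat on top of the damper's body with the rod right inside its ring. Any hole will do; keep the dampers upright throughout, leave the other things on the bench where they are, and ignore a spacer whose damper is missing.

Things in the scene. Friction and masses are not known exactly. Their poses are not given: they have to be found in the camera images.
- rack: wooden storage rack, 135 x 135 mm, 34 mm high, fixed; origin at the centre of its underside; four holes at x = +-35, y = +-35 mm in its own frame
- block: aluminium assembly block, 70 mm (own x) by 295 mm (own y), 34 mm high, fixed; origin at the centre of its underside; own x points away from the robot when its yaw is 0; a row of four holes along its y axis
- block_hole0 (a point): centre of the mouth of hole 0 in the assembly block's top (z = 34 mm): square pocket 25 mm wide, 23.5 mm deep, chamfered; the holes are 75 mm apart
- block_hole1 (a point): centre of the mouth of hole 1 in the assembly block's top (z = 34 mm): square pocket 25 mm wide, 23.5 mm deep, chamfered; the holes are 75 mm apart
- block_hole2 (a point): centre of the mouth of hole 2 in the assembly block's top (z = 34 mm): square pocket 25 mm wide, 23.5 mm deep, chamfered; the holes are 75 mm apart
- block_hole3 (a point): centre of the mouth of hole 3 in the assembly block's top (z = 34 mm): square pocket 25 mm wide, 23.5 mm deep, chamfered; the holes are 75 mm apart
- damper_red_mid (a point): middle of the black body (38 mm across, 36 mm long) of the small damper with a red head; own z up its axis. From below: foot 22 mm across, 24 mm long, end chamfered; body; rod; head; 94 mm in all, 140 g. 42 mm above the foot's end, 18 mm below the body's flat top. In a hole the foot goes in until it stands on the bottom, the body all but touching the surface: this point is then 18.5 mm above that surface. May be absent (None)
- damper_red_neck (a point): point on the bare steel rod (9 mm across, 24 mm long, between the body and the red head, 24 mm across and 10 mm thick) of the red damper, 5.5 mm above the body's flat top: where the ring centre of a seated spacer lies; None when the damper is absent
- damper_blue_mid (a point): middle of the black body (38 mm across, 36 mm long) of the small damper with a blue head; own z up its axis. From below: foot 22 mm across, 24 mm long, end chamfered; body; rod; head; 94 mm in all, 140 g. 42 mm above the foot's end, 18 mm below the body's flat top. In a hole the foot goes in until it stands on the bottom, the body all but touching the surface: this point is then 18.5 mm above that surface. May be absent (None)
- damper_blue_neck (a point): point on the bare steel rod (9 mm across, 24 mm long, between the body and the blue head, 24 mm across and 10 mm thick) of the blue damper, 5.5 mm above the body's flat top: where the ring centre of a seated spacer lies; None when the damper is absent
- damper_yellow_mid (a point): middle of the black body (38 mm across, 36 mm long) of the small damper with a yellow head; own z up its axis. From below: foot 22 mm across, 24 mm long, end chamfered; body; rod; head; 94 mm in all, 140 g. 42 mm above the foot's end, 18 mm below the body's flat top. In a hole the foot goes in until it stands on the bottom, the body all but touching the surface: this point is then 18.5 mm above that surface. May be absent (None)
- damper_yellow_neck (a point): point on the bare steel rod (9 mm across, 24 mm long, between the body and the yellow head, 24 mm across and 10 mm thick) of the yellow damper, 5.5 mm above the body's flat top: where the ring centre of a seated spacer lies; None when the damper is absent
- damper_green_mid (a point): middle of the black body (38 mm across, 36 mm long) of the small damper with a green head; own z up its axis. From below: foot 22 mm across, 24 mm long, end chamfered; body; rod; head; 94 mm in all, 140 g. 42 mm above the foot's end, 18 mm below the body's flat top. In a hole the foot goes in until it stands on the bottom, the body all but touching the surface: this point is then 18.5 mm above that surface. May be absent (None)
- damper_green_neck (a point): point on the bare steel rod (9 mm across, 24 mm long, between the body and the green head, 24 mm across and 10 mm thick) of the green damper, 5.5 mm above the body's flat top: where the ring centre of a seated spacer lies; None when the damper is absent
- spacer_red_ring (a point): ring centre, half-way up, of the red C-shaped spacer, 11 mm thick, 40 g, lying flat on the bench: open ring of round bar, 36 mm outside, 14 mm bore, gap 11 mm wide towards its own +x; towards its own -x a grip tab 10 mm wide (y), 11 mm high, from 16 to 48 mm out (middle 35 mm from the ring centre). Own z normal to the ring. Rigid: it slides freely over the rod through its gap
- spacer_blue_ring (a point): ring centre, half-way up, of the blue C-shaped spacer, 11 mm thick, 40 g, lying flat on the bench: open ring of round bar, 36 mm outside, 14 mm bore, gap 11 mm wide towards its own +x; towards its own -x a grip tab 10 mm wide (y), 11 mm high, from 16 to 48 mm out (middle 35 mm from the ring centre). Own z normal to the ring. Rigid: it slides freely over the rod through its gap
- spacer_yellow_ring (a point): ring centre, half-way up, of the yellow C-shaped spacer, 11 mm thick, 40 g, lying flat on the bench: open ring of round bar, 36 mm outside, 14 mm bore, gap 11 mm wide towards its own +x; towards its own -x a grip tab 10 mm wide (y), 11 mm high, from 16 to 48 mm out (middle 35 mm from the ring centre). Own z normal to the ring. Rigid: it slides freely over the rod through its gap
- spacer_green_ring (a point): ring centre, half-way up, of the green C-shaped spacer, 11 mm thick, 40 g, lying flat on the bench: open ring of round bar, 36 mm outside, 14 mm bore, gap 11 mm wide towards its own +x; towards its own -x a grip tab 10 mm wide (y), 11 mm high, from 16 to 48 mm out (middle 35 mm from the ring centre). Own z normal to the ring. Rigid: it slides freely over the rod through its gap
- screwdriver: loose screwdriver, 200 mm long, behind the assembly block; a bystander, origin at the centre of its underside
- tape_roll: small roll of black tape, 57 x 54 x 19 mm, in front of the block; a bystander, origin at the centre of its underside
- orange_pliers: pliers with orange handles, 171 mm long, at the back right; a bystander, origin at the centre of its underside
Not all that is in view belongs to the job. Of the things shaped like the part that bears spacer_blue_ring, the blue one is meant.

How it is judged:
By the outcome, as a careful person would: the job done as asked, in the order asked, and still so for the second after the job is handed in, with the robot touching nothing.
Of damper_red, damper_blue, damper_yellow, damper_green only 3 to 4 are there at a start; the rules pass over those that are not, and their reading is None.
At some moment in a run one of spacer_red, spacer_blue, spacer_yellow, spacer_green may be knocked a few centimetres aside while the robot is not near it.
It also fails if it takes over 210 s, if anything falls off the work surface, if the arm or the gripper's body presses on something with over 40 N, if the wrist force passes 120 N, or if a joint passes its speed limit or range.

## Working session

There is one attempt and no reset: what is moved stays moved. The work goes in short steps, Python scripts to look and compute and a tool call to move; the robot and the scene stay as the last step left them, time stands still between calls to the robot, and variables do not carry over. Pictures are saved under pics/ and viewed, and the job is handed in when it is done.

Besides the shell and the picture viewer there is one more tool, called as a command line: name --argument value ..., lists and objects as JSON in quotes. play_rows: Moves the arm, as the interface text tells. Its arguments: {"type":"object","properties":{"deltas":{"type":"array"},"grip":{"type":"number"}},"required":["deltas"]}

```bash
mkdir -p pics; ls
python3 - <<'E'
from plant import status, grab_frame, camera_params, manip
import cv2
print(status.state()); print(manip.grip_point_offset)
for c in ["scene","top","wrist"]:
    p,d=grab_frame(c); cv2.imwrite(f"pics/{c}0.png",p); cp=camera_params(c); print(c,cp)
E
```

```text
pics
{'time': 0.0, 'joint_pos': array([-1.34897589e+00,  5.33749074e-02,  1.61431900e+00, -1.62909267e-06,
        1.47598715e+00, -1.18992379e-01]), 'joint_vel': array([-9.17036826e-04, -2.33050491e-04,  1.07699751e-04,  1.00858077e-03,
       -8.44037113e-04, -7.20655275e-05]), 'joint_efforts': array([-9.83018595e-05, -3.93685305e+01, -3.70175064e+01, -2.67495977e-05,
        7.05239800e-03,  3.13711084e-06]), 'tool_pos': array([ 0.20877305, -0.5884311 ,  0.23003689]), 'tool_rot': array([-1.04278263e-03,  9.85515378e-01,  1.69582867e-01, -5.44728246e-05]), 'contact_force': array([ 0.27168937, -0.6574255 ,  0.05463715]), 'ft_torque': array([-0.03133012, -0.02201745, -0.0111413 ]), 'gripper_width': 0.9976921895107843}
0.0187
scene {'mtx': array([[581.37601706,   0.        , 319.99267833],
       [  0.        , 581.37601706, 241.53133531],
       [  0.        ,   0.        ,   1.        ]]), 'world_from_camera': array([[-0.67786469,  0.43078974, -0.59575134, -0.24513597],
       [-0.73506794, -0.38257323,  0.55974356,  0.69713193],
       [ 0.01321326,  0.8173481 ,  0.57599261,  0.815
[... 240 characters left out ...]
orld_from_camera': array([[ 0.02769658,  0.99448977, -0.10110883,  0.42794356],
       [-0.99960536,  0.028029  ,  0.00186832, -0.03016752],
       [ 0.00469201,  0.10101718,  0.99487362,  1.1764612 ],
       [ 0.        ,  0.        ,  0.        ,  1.        ]])}
wrist {'mtx': array([[371.64829954,   0.        , 318.96126155],
       [  0.        , 371.64829954, 235.57253186],
       [  0.        ,   0.        ,   1.        ]]), 'world_from_camera': array([[ 0.33356065,  0.89530338,  0.29524423,  0.28549264],
       [-0.9427276 ,  0.31724671,  0.1030495 , -0.56225639],
       [-0.00140469, -0.31270814,  0.94984822,  0.37332694],
       [ 0.        ,  0.        ,  0.        ,  1.        ]])}
```

View pics/top0.png

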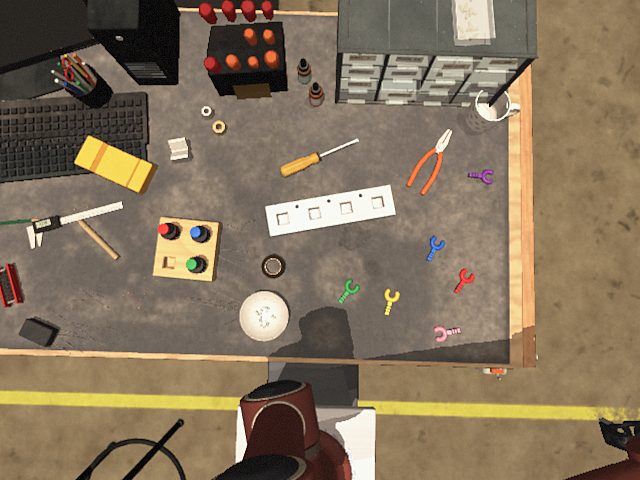

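View pics/scene0.png

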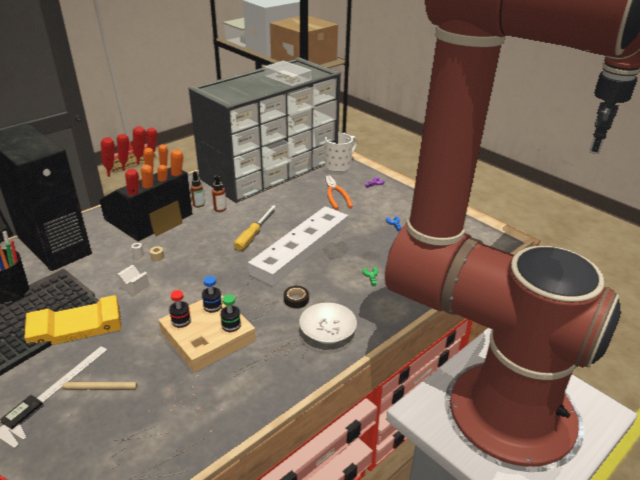

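View pics/wrist0.png

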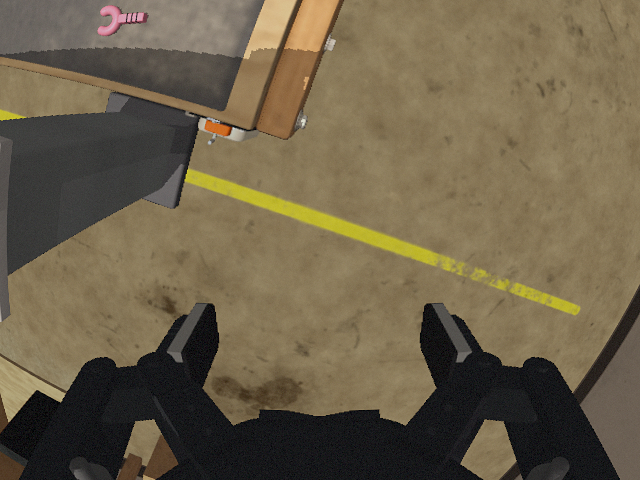

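```bash
cat > h.py <<'E'
import numpy as np, cv2
from plant import status, grab_frame, camera_params, boxes_of, outline_of
def ray(cam,uv,cp=None):
    cp=cp or camera_params(cam); K=cp["mtx"]; T=cp["world_from_camera"]
    x=(uv[0]-K[0,2])/K[0,0]; y=(uv[1]-K[1,2])/K[1,1]
    if cam=="wrist":
        th=np.hypot(x,y); s=np.sin(th)/th if th>1e-9 else 1; d=np.array([x*s,-y*s,-np.cos(th)])
    else: d=np.array([x,-y,-1.])
    return T[:3,3],T[:3,:3]@d
def at_z(cam,uv,z,cp=None):
    o,d=ray(cam,uv,cp); return o+d*(z-o[2])/d[2]
def proj(cam,P,cp=None):
    cp=cp or camera_params(cam); K=cp["mtx"]; T=cp["world_from_camera"]
    c=T[:3,:3].T@(np.asarray(P)-T[:3,3]); p=np.array([c[0],-c[1],-c[2]])
    if cam=="wrist":
        r=np.hypot(p[0],p[1]); th=np.arctan2(r,p[2]); q=p[:2]/max(r,1e-9)*th
    else: q=p[:2]/p[2]
    return np.array([K[0,0]*q[0]+K[0,2],K[1,1]*q[1]+K[1,2]])
def yaw():
    q=status.state()["tool_rot"]; return 2*np.arctan2(q[2],q[1])
E
python3 - <<'E'
from h import *
p,d=grab_frame("top"); cv2.imwrite("pics/t1.png",p)
cp=camera_params("top")
for n in ["rack","block","damper_red_mid","damper_blue_mid","damper_yellow_mid","damper_green_mid","spacer_red_ring","spacer_blue_ring","spacer_yellow_ring","spacer_green_ring"]:
    o=outline_of("top",n)
    for r in o[:3]:
        m=r["region"]; v,u=np.nonzero(m); rect=cv2.minAreaRect(np.c_[u,v].astype(np.float32))
        print(n,round(r["confidence"],2),np.round(r["box"]),"cent",u.mean().round(1),v.mean().round(1),"rect",np.round(rect[0],1),np.round(rect[1],1),round(rect[2],1), "w", at_z("top",rect[0],0.034 if n in("rack","block") else 0.0055,cp).round(4)[:2])
b=p[150:350,120:500]; cv2.imwrite("pics/t1c.png",cv2.resize(b,None,fx=2.1,fy=2.1,interpolation=cv2.INTER_CUBIC))
E
```

```text
rack 0.91 [156. 214. 221. 282.] cent 186.5 251.2 rect [187.  248.7] [61.7 58.5] 6.6 w [0.5058 0.2848]
block 0.66 [264. 184. 394. 237.] cent 330.7 210.0 rect [330.4 209.8] [ 32.2 127.1] 80.5 w [ 0.6056 -0.0426]
block 0.15 [184. 258. 207. 272.] cent 196.3 264.3 rect [196.5 264.5] [18.4 17. ] 45.0 w [0.47  0.261]
damper_red_mid 0.78 [154. 222. 181. 242.] cent 169.2 229.9 rect [169.3 229.8] [21.2 17.7] 45.0 w [0.5514 0.3371]
damper_blue_mid 0.87 [190. 224. 210. 243.] cent 200.0 233.4 rect [199.8 233.4] [20.6 16.1] 26.6 w [0.5448 0.2644]
damper_blue_mid 0.32 [264. 253. 286. 278.] cent 272.9 265.8 rect [273.1 265.8] [22.4 22.8] 26.6 w [0.4731 0.0882]
damper_green_mid 0.54 [185. 258. 207. 270.] cent 196.2 263.8 rect [196.  263.5] [15. 20.] 90.0 w [0.4734 0.2696]
spacer_red_ring 0.63 [453. 269. 476. 295.] cent 463.4 279.7 rect [461.2 280.3] [14.8 24. ] 45.0 w [ 0.4515 -0.3548]
spacer_red_ring 0.54 [405. 133. 451. 196.] cent 431.5 161.1 rect [433.1 159.7] [24.7 70. ] 31.6 w [ 0.7389 -0.2869]
spacer_red_ring 0.41 [188. 254. 207. 273.] cent 196.5 264.2 rect [196.5 264. ] [16. 19.] 90.0 w [0.4723 0.2683]
spacer_blue_ring 0.66 [435. 329. 461. 342.] cent 445.6 331.8 rect [447. 333.] [14. 26.] 90.0 w [ 0.3284 -0.3217]
spacer_blue_ring 0.56 [469. 171. 493. 189.] cent 482.4 175.6 rect [480.  176.5] [15. 24.] 90.0 w [ 0.7009 -0.3999]
spacer_blue_ring 0.46 [428. 235. 447. 263.] cent 434.0 247.6 rect [432.6 248.7] [14.1 24.1] 32.0 w [ 0.5239 -0.2871]
spacer_yellow_ring 0.7 [384. 290. 399. 315.] cent 391.4 301.6 rect [390.6 301.1] [ 7.8 23.3] 33.7 w [ 0.3984 -0.1895]
spacer_green_ring 0.62 [338. 281. 360. 305.] cent 347.4 290.8 rect [346.3 290.8] [14.1 24.7] 45.0 w [ 0.4195 -0.0852]
spacer_green_ring 0.57 [266. 183. 395. 232.] cent 330.3 210.3 rect [330.  210.4] [ 32.9 127.8] 79.9 w [ 0.6086 -0.0421]
```

View pics/t1c.png

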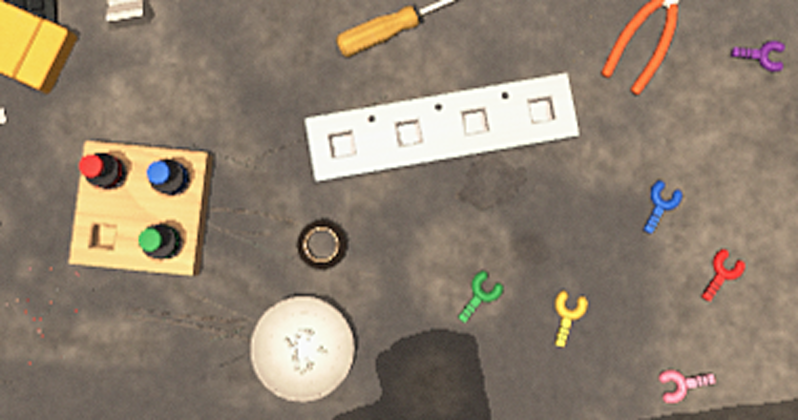

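play_rows --deltas '[[[0.027,0.05,0.01],0],[[0.054,0.1,0.02],0],[[0.081,0.15,0.03],0],[[0.108,0.2,0.04],0],[[0.135,0.25,0.05],0]]'

```text
time: 1.32
tool_pos: [0.3445, -0.3374, 0.2818]
tool_rot: [0.0, 0.986, 0.169, 0.0]
contact_force: [0.5, -0.2, -0.4]
gripper_width: 0.998
```

play_rows --deltas '[[[0.027,0.05,0.01],-0.04],[[0.054,0.1,0.02],-0.08],[[0.081,0.15,0.02],-0.12],[[0.108,0.2,0.02],-0.17],[[0.135,0.25,0.02],-0.17]]'

```text
time: 1.95
tool_pos: [0.4795, -0.0873, 0.3018]
tool_rot: [0.0, 0.996, 0.085, 0.001]
contact_force: [0.5, -1.2, -0.4]
gripper_width: 1.004
```

Run:
```python
from h import *
p,d=grab_frame("wrist"); cv2.imwrite("pics/w1.png",p); print(status.state()["tool_pos"],yaw())
```

```text
[ 0.48147541 -0.0818146   0.30151851] 0.17714398100376513
```

View pics/w1.png

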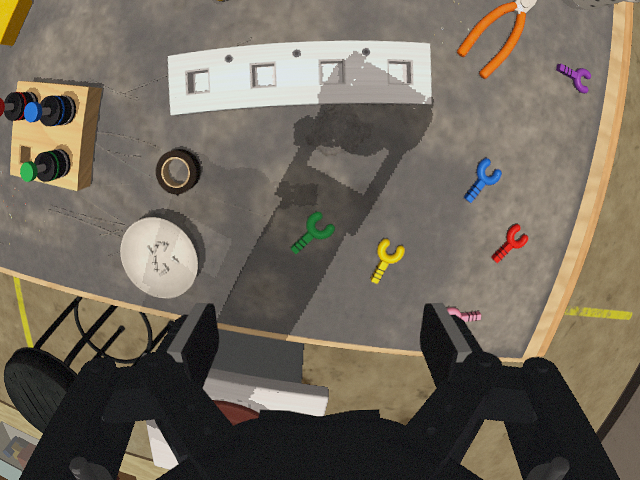

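Run:
```python
import cv2
p=cv2.imread("pics/t1.png"); q=cv2.imread("pics/w1.png")
a=cv2.resize(p[178:242,260:400],None,fx=5.6,fy=5.6,interpolation=cv2.INTER_CUBIC)
cv2.imwrite("pics/a.png",a)
b=cv2.resize(q[35:120,160:440],None,fx=2.85,fy=2.85,interpolation=cv2.INTER_CUBIC)
cv2.imwrite("pics/b.png",b)
```

```text
(no output)
```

View pics/a.png

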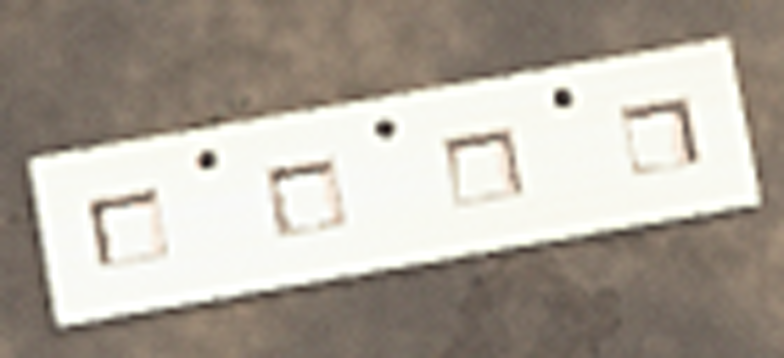

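View pics/b.png

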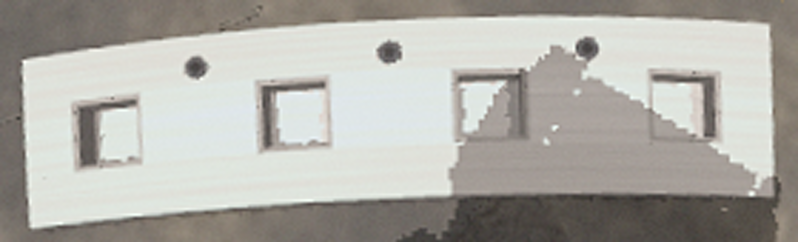

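```bash
cat > blk.py <<'E'
from h import *
def fit(H):
    # holes A..D along -y of block: model centre c, yaw
    H=np.array(H)[:,:2]; c=H.mean(0); s=np.array([112.5,37.5,-37.5,-112.5])/1000
    v=(s[:,None]*(H-c)).sum(0)/(s**2).sum(); th=np.arctan2(-v[0],v[1])
    M=c+s[:,None]*np.array([-np.sin(th),np.cos(th)])
    return c,th,np.hypot(*v),(H-M)*1000,M
E
python3 - <<'E'
from blk import *
T=[((x+.5)/5.6-.5+260,(y+.5)/5.6-.5+178) for x,y in [(129,227),(308,198),(484,168.5),(660.5,136)]]
W=[((x+.5)/2.85-.5+160,(y+.5)/2.85-.5+35) for x,y in [(107.5,134),(294,115),(490,104.5),(684.5,105)]]
for cam,L in(("top",T),("wrist",W)):
    c,th,s,r,M=fit([at_z(cam,u,.034) for u in L]); print(cam,c.round(4),th.round(4),s.round(4));print(r.round(1).tolist());print(M.round(4).tolist())
print(camera_params("wrist")["world_from_camera"][:3,3])
E
```

```text
top [ 0.6047 -0.0424] 0.1993 0.994
[[0.5, -0.4], [-0.2, -0.6], [-0.6, 0.3], [0.3, 0.8]]
[[0.5824, 0.0679], [0.5973, -0.0056], [0.6121, -0.0791], [0.627, -0.1526]]
wrist [ 0.607  -0.0347] 0.2121 0.9983
[[0.0, -0.1], [-0.0, -0.2], [0.1, 0.1], [-0.1, 0.2]]
[[0.5833, 0.0753], [0.5991, 0.002], [0.6149, -0.0713], [0.6307, -0.1446]]
[ 0.56111541 -0.06865792  0.44479627]
```

Run:
```python
from blk import *
import pickle
for i in range(2):
    cp=camera_params("wrist"); s=status.state(); p,d=grab_frame("wrist"); print(s["tool_pos"],s["joint_vel"].round(4)[:3])
cv2.imwrite("pics/w2.png",p); pickle.dump((cp,s),open("w2.pkl","wb"))
b=cv2.resize(p[35:120,160:440],None,fx=2.85,fy=2.85,interpolation=cv2.INTER_CUBIC)
cv2.imwrite("pics/b2.png",b)
```

```text
[ 0.48147541 -0.0818146   0.30151851] [-0.0958 -0.0169  0.0203]
[ 0.48024155 -0.08480678  0.30141342] [-0.0824 -0.0143  0.013 ]
```

View pics/b2.png

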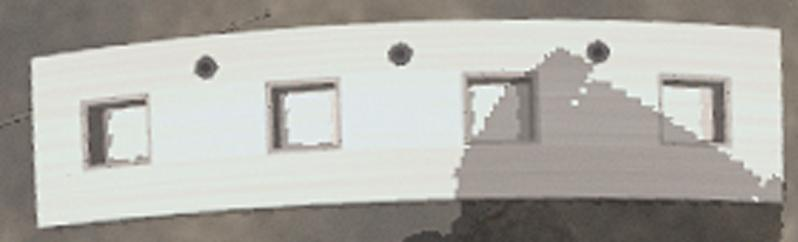

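play_rows --deltas '[[[0,0,0],0],[[0,0,0],0],[[0,0,0],0],[[0,0,0],0]]'

```text
time: 2.6
tool_pos: [0.4787, -0.0897, 0.3013]
tool_rot: [0.0, 0.996, 0.085, 0.0]
contact_force: [-0.4, -0.7, 0.2]
gripper_width: 1.002
```

Run:
```python
from blk import *
import pickle
cp=camera_params("wrist"); s=status.state(); p,d=grab_frame("wrist"); print(s["time"],s["tool_pos"],s["joint_vel"].round(4)[:3])
print(status.state()["tool_pos"],yaw())
cv2.imwrite("pics/w2.png",p); pickle.dump((cp,s),open("w2.pkl","wb"))
b=cv2.resize(p[35:120,160:440],None,fx=2.85,fy=2.85,interpolation=cv2.INTER_CUBIC)
cv2.imwrite("pics/b2.png",b)
```

```text
2.6 [ 0.47867678 -0.08972925  0.30133186] [ 0.008   0.0025 -0.0002]
[ 0.47874183 -0.08958515  0.30134022] 0.16967062140413533
```

View pics/b2.png

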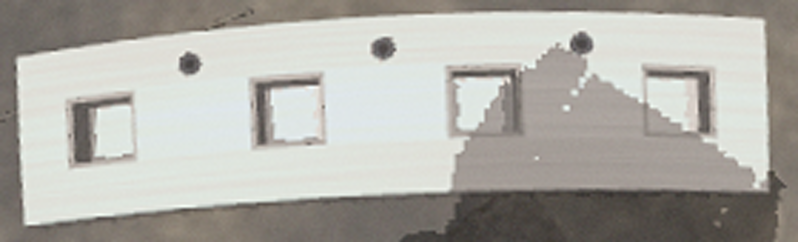

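View pics/w2.png

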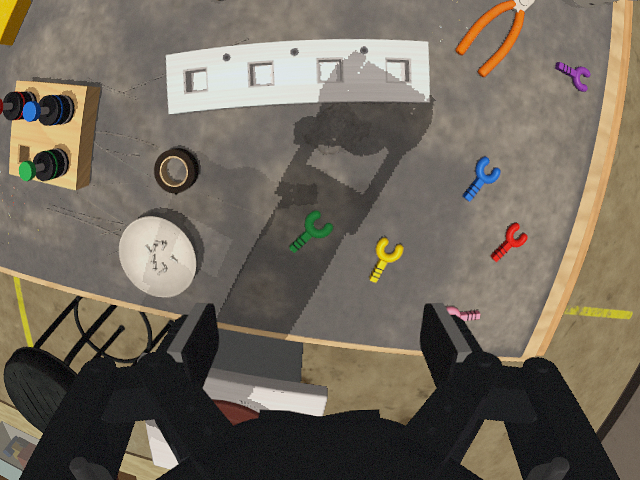

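```bash
cat > col.py <<'E'
from h import *
RNG={"red":[(0,6),(174,180)],"blue":[(102,122)],"green":[(45,85)],"yellow":[(20,34)],"purple":[(125,155)]}
def blobs(p,c,smin=130,vmin=60,amin=25):
    h=cv2.cvtColor(p,cv2.COLOR_BGR2HSV); m=np.zeros(p.shape[:2],np.uint8)
    for a,b in RNG[c]: m|=cv2.inRange(h,(a,smin,vmin),(b,255,255))
    n,l,s,ce=cv2.connectedComponentsWithStats(m)
    return [(s[i,4],ce[i],l==i) for i in range(1,n) if s[i,4]>=amin]
def spacer_pose(mask,cam,cp,z=0.0055,step=2):
    # fit C-template to mask in world plane via IoU
    from scipy.optimize import minimize
    v,u=np.nonzero(mask); P=np.array([at_z(cam,(a,b),z,cp)[:2] for a,b in zip(u,v)])
    c0=P.mean(0)
    # sample dense grid in ring frame inside template
    g=np.mgrid[-.05:.02:.001,-.02:.02:.001].reshape(2,-1).T
    r=np.hypot(*g.T); ins=((r<.018)&(r>.007)&~((g[:,0]>0)&(abs(g[:,1])<.0055)))|((g[:,0]<-.016)&(g[:,0]>-.048)&(abs(g[:,1])<.005))
    g=g[ins]; mf=cv2.GaussianBlur(mask.astype(np.float32),(0,0),.6)
    # template inside score: want template px in mask, and mask px in template: soft
    def sd(q): # signed dist approx of template (neg inside)
        r=np.hypot(*q.T); ring=np.abs(r-.0125)-.0055
        gap=np.maximum(-(q[:,0]),abs(q[:,1])-.0055) # neg inside gap
        ring=np.maximum(ring,-gap)
        tab=np.maximum(np.abs(q[:,0]+.032)-.016,abs(q[:,1])-.005)
        return np.minimum(ring,tab)
    # pixels neighborhood
    k=cv2.dilate(mask.astype(np.uint8),np.ones((9,9)))>0
    vv,uu=np.nonzero(k); Q=np.array([at_z(cam,(a,b),z,cp)[:2] for a,b in zip(uu,vv)]); w=mf[vv,uu]
    px=np.sqrt(np.median(np.abs(np.diff(Q[:,1])[np.diff(uu)==1])**2+np.abs(np.diff(Q[:,0])[np.diff(uu)==1])**2).max())
    def cost(x):
        R=np.array([[np.cos(x[2]),np.sin(x[2])],[-np.sin(x[2]),np.cos(x[2])]])
        q=(Q-x[:2])@R.T; t=1/(1+np.exp(sd(q)/(px*.35)))
        return ((t-w)**2).mean()
    best=None
    for th in np.arange(0,2*np.pi,np.pi/6):
        x0=np.r_[c0+.013*np.array([np.cos(th),np.sin(th)]),th]
        res=minimize(cost,x0,method="Nelder-Mead",options=dict(initial_simplex=[x0,x0+[.005,0,0],x0+[0,.005,0],x0+[0,0,.3]],maxiter=250,xatol=1e-5,fatol=1e-7))
        if best is None or res.fun<best.fun: best=res
    x=best.x; x[2]=(x[2]+np.pi)%(2*np.pi)-np.pi
    return x,best.fun
E
python3 - <<'E'
from blk import *; from col import *
import pickle
cp,s=pickle.load(open("w2.pkl","rb"))
W=[((x+.5)/2.85-.5+160,(y+.5)/2.85-.5+35) for x,y in [(101,130),(288,110.5),(485,100),(679,101)]]
c,th,sc,r,M=fit([at_z("wrist",u,.034,cp) for u in W]); print("wrist",c.round(4),th.round(4),sc.round(4));print(r.round(1).tolist());print(M.round(4).tolist())
t=cv2.imread("pics/t1.png"); w=cv2.imread("pics/w2.png")
for c in ["red","blue","green","yellow","purple"]:
    for cam,im,k in(("top",t,camera_params("top")),("wrist",w,cp)):
        for a,ce,m in blobs(im,c):
            g=at_z(cam,ce,.0055,k)
            if a>1200 or not(.3<g[0]<.75 and -.45<g[1]<.45): continue
            if ((cam=="top" and ce[0]>300) or (cam=="wrist" and ce[0]>150)):
                x,f=spacer_pose(m,cam,k); print(c,cam,a,ce.round(1),"SP",x.round(4),round(f,4))
            else: print(c,cam,a,ce.round(1),"head",at_z(cam,ce,.1,k).round(4))
E
```

```text
wrist [ 0.6052 -0.0424] 0.203 0.9989
[[-0.1, 0.0], [0.0, -0.2], [0.2, -0.1], [-0.2, 0.3]]
[[0.5825, 0.0678], [0.5976, -0.0057], [0.6127, -0.0791], [0.6278, -0.1526]]
red top 103 [163.1 228.8] head [0.5432 0.3209 0.1   ]
red top 188 [463.6 279.9] SP [ 0.4631 -0.3675 -0.5931] 0.0152
red wrist 31 [22.2 98.1] head [0.5537 0.2682 0.1   ]
red wrist 37 [  0.8 106. ] head [0.5444 0.3084 0.1   ]
red wrist 507 [509.4 241.8] SP [ 0.4627 -0.368  -0.5579] 0.0543
blue top 93 [195.2 231.9] head [0.5384 0.2507 0.1   ]
blue top 154 [434.2 247.2] SP [ 0.5393 -0.2965 -0.453 ] 0.0227
blue wrist 64 [ 59.2 109.6] head [0.5413 0.2053 0.1   ]
blue wrist 300 [ 31.2 110.8] head [0.539  0.2508 0.1   ]
blue wrist 558 [481.1 178. ] SP [ 0.5393 -0.2974 -0.446 ] 0.0397
green top 65 [190.8 263.2] head [0.47   0.2565 0.1   ]
green top 101 [350.1 287.5] SP [ 0.431  -0.0971 -0.5583] 0.0786
green wrist 43 [ 54.1 162.7] head [0.4817 0.2097 0.1   ]
green wrist 266 [ 26.8 170.3] head [0.469  0.2556 0.1   ]
green wrist 567 [311.3 230.6] SP [ 0.4309 -0.0977 -0.6331] 0.0353
yellow top 374 [139.2 175.2] head [0.6601 0.3806 0.1   ]
yellow top 50 [291.8 166.4] head [0.6897 0.0457 0.1   ]
yellow top 152 [389.8 300.7] SP [ 0.4134 -0.1918 -0.2771] 0.033
yellow wrist 895 [11.  18.6] head [0.6525 0.3093 0.1   ]
yellow wrist 597 [384.2 257.5] SP [ 0.4132 -0.1917 -0.2529] 0.0328
purple top 92 [485.2 175.8] SP [ 0.7017 -0.4179 -1.6482] 0.0745
purple wrist 358 [574.6  74.4] SP [ 0.702  -0.4191 -1.6551] 0.037
```

play_rows --deltas '[[[0.008,0.051,0],0],[[0.016,0.102,0],0],[[0.024,0.154,0],0.03],[[0.032,0.205,0],0.03],[[0.04,0.256,-0.02],0.03]]' --grip 0.3

```text
time: 3.28
tool_pos: [0.5201, 0.1687, 0.2834]
tool_rot: [-0.0, 0.995, 0.1, 0.002]
contact_force: [-0.2, -0.5, 0.2]
gripper_width: 0.649
```

play_rows --deltas '[[[0.01,0.051,-0.02],0],[[0.0165,0.102,-0.05],0],[[0.0245,0.154,-0.09],0],[[0.0245,0.154,-0.12],0],[[0.0245,0.154,-0.12],0]]'

```text
time: 3.9
tool_pos: [0.5412, 0.3205, 0.1573]
tool_rot: [0.001, 0.995, 0.101, -0.004]
contact_force: [0.0, -1.0, 0.4]
gripper_width: 0.65
```

play_rows --deltas '[[[0,0,0],0],[[0,0,0],0],[[0,0,0],0],[[0,0,0],0],[[0,0,0],0]]'

```text
time: 4.53
tool_pos: [0.5435, 0.3209, 0.1616]
tool_rot: [-0.0, 0.995, 0.1, 0.0]
contact_force: [0.4, -1.1, -0.2]
gripper_width: 0.651
```

Run:
```python
from col import *
cp=camera_params("wrist"); s=status.state(); p,d=grab_frame("wrist"); print(s["time"],s["tool_pos"],yaw(),s["gripper_width"])
cv2.imwrite("pics/w3.png",p)
for c in ["red","blue","green"]:
    for a,ce,m in blobs(p,c): print(c,a,ce.round(1),at_z("wrist",ce,.1,cp).round(4))
t,_=grab_frame("top"); cv2.imwrite("pics/t3.png",t)
```

```text
4.525 [0.54348177 0.32089962 0.1615993 ] 0.20070421485805096 0.6505057509730326
red 150 [319.2 217.1] [0.5681 0.3252 0.1   ]
red 1304 [318.4 257.8] [0.5435 0.3207 0.1   ]
red 307 [  4.1 287.9] [0.46   0.5715 0.1   ]
blue 171 [401.2 246.6] [0.5601 0.2738 0.1   ]
blue 1157 [425.8 284.9] [0.5385 0.2509 0.1   ]
green 78 [368.9 326.6] [0.5026 0.279  0.1   ]
green 428 [601.8 367.9] [0.4838 0.0452 0.1   ]
green 536 [382.7 372. ] [0.467  0.2592 0.1   ]
```

View pics/w3.png

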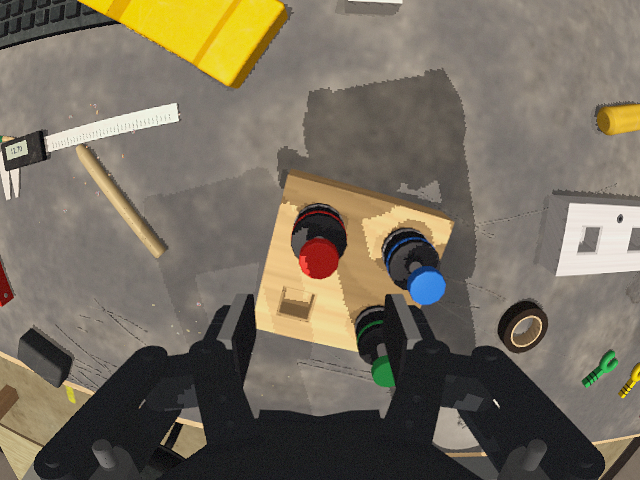

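play_rows --deltas '[[[0,0,-0.03],0],[[0,0,-0.07],0],[[0,0,-0.1],0],[[0,0,-0.12],0],[[0,0,-0.12],0]]'

```text
time: 5.25
tool_pos: [0.5422, 0.3205, 0.0395]
tool_rot: [0.001, 0.995, 0.1, -0.002]
contact_force: [-0.3, -0.9, -0.6]
gripper_width: 0.652
```

play_rows --deltas '[[[0,0,0],0],[[0,0,0],0],[[0,0,0],0],[[0,0,0],0],[[0,0,0],0]]' --grip -0.9

```text
time: 5.88
tool_pos: [0.5446, 0.3215, 0.0431]
tool_rot: [-0.0, 0.995, 0.1, 0.001]
contact_force: [-0.0, -0.3, 6.4]
gripper_width: 0.425
```

Run:
```python
from col import *
s=status.state(); print(s)
p,d=grab_frame("scene"); cv2.imwrite("pics/s4.png",cv2.resize(p[240:400,100:340],None,fx=3,fy=3))
```

```text
{'time': 5.875, 'joint_pos': array([4.15700661e-01, 2.47962383e-01, 1.72875250e+00, 5.31038191e-05,
       1.16189399e+00, 1.78573023e+00]), 'joint_vel': array([ 0.00166802,  0.00152906, -0.00186176, -0.00100022, -0.00028633,
       -0.0014522 ]), 'joint_efforts': array([-5.18734613e-02, -3.95221531e+01, -2.93328971e+01, -2.52279866e-02,
       -2.86573829e-02,  2.65929555e-05]), 'tool_pos': array([0.54457882, 0.3215136 , 0.04310932]), 'tool_rot': array([-4.85837489e-04,  9.94965765e-01,  1.00204295e-01,  1.41077246e-03]), 'contact_force': array([-0.03325865, -0.32382703,  6.37228273]), 'ft_torque': array([-0.09827329,  0.00087862, -0.02086443]), 'gripper_width': 0.4248144439515445}
```

View pics/s4.png

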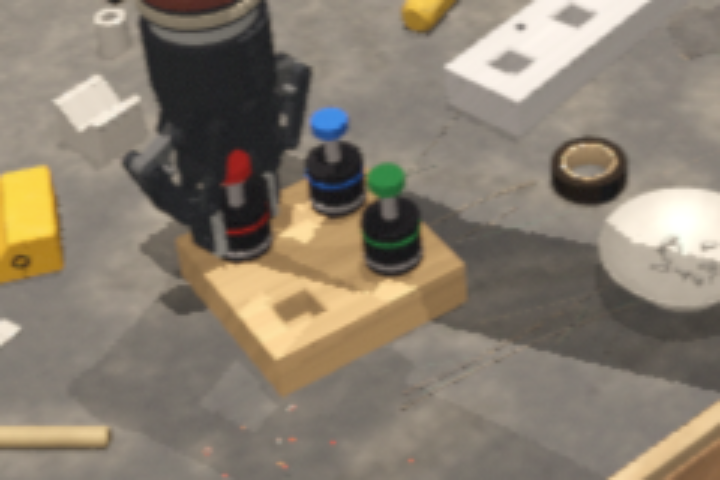

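play_rows --deltas '[[[0,0,0.02],0],[[0,0,0.05],0],[[0,0,0.09],0],[[0,0,0.13],0],[[0.01,-0.03,0.14],0]]'

```text
time: 6.55
tool_pos: [0.5542, 0.2926, 0.1862]
tool_rot: [-0.001, 0.995, 0.102, 0.003]
contact_force: [0.5, -0.3, -1.7]
gripper_width: 0.427
```

play_rows --deltas '[[[0.01,-0.06,0],0],[[0.02,-0.12,0],0],[[0.03,-0.18,0],0],[[0.04,-0.23,0],0],[[0.05,-0.28,0],0]]'

```text
time: 7.18
tool_pos: [0.6029, 0.0093, 0.1817]
tool_rot: [-0.0, 0.995, 0.1, -0.0]
contact_force: [-0.5, 0.4, -1.9]
gripper_width: 0.426
```

play_rows --deltas '[[[0.01,-0.05,0],0],[[0.018,-0.1,0],0],[[0.023,-0.14,0],0],[[0.0245,-0.163,0],0],[[0.0245,-0.163,0],0]]'

```text
time: 7.8
tool_pos: [0.6275, -0.1528, 0.1814]
tool_rot: [-0.0, 0.995, 0.099, -0.0]
contact_force: [0.3, 0.8, -1.5]
gripper_width: 0.431
```

play_rows --deltas '[[[0,0,0],0],[[0,0,0],0],[[0,0,0],0],[[0,0,0],0],[[0,0,0],0]]'

```text
time: 8.43
tool_pos: [0.6279, -0.1518, 0.1813]
tool_rot: [-0.0, 0.995, 0.1, 0.0]
contact_force: [0.4, 0.1, -2.6]
gripper_width: 0.428
```

Run:
```python
from col import *
import pickle
cp=camera_params("wrist"); s=status.state(); p,d=grab_frame("wrist"); print(s["time"],s["tool_pos"],yaw(),s["gripper_width"],s["contact_force"])
cv2.imwrite("pics/w5.png",p); pickle.dump((cp,s),open("w5.pkl","wb"))
z=s["tool_pos"][2]
for a,ce,m in blobs(p,"red",amin=300): print(a,ce.round(1),at_z("wrist",ce,z-.0431+.1,cp).round(4))
t,_=grab_frame("top"); cv2.imwrite("pics/t5.png",t)
for a,ce,m in blobs(t,"red",amin=30): print("top",a,ce.round(1),at_z("top",ce,z-.0431+.1).round(4))
```

```text
8.425 [ 0.62791667 -0.1518032   0.18131874] 0.20100321094751716 0.4282757461445719 [ 0.44671358  0.14750476 -2.62847088]
504 [318.8 301.9] [ 0.6618 -0.1453  0.2382]
3194 [319.1 391.2] [ 0.631  -0.1517  0.2382]
top 231 [228.4   9.7] [0.9698 0.1728 0.2382]
top 256 [248.3   9.4] [0.9716 0.1334 0.2382]
top 179 [267.1   8.8] [0.974  0.0962 0.2382]
top 269 [207.2  12.3] [0.963  0.2147 0.2382]
top 226 [212.6  64.5] [0.8555 0.1985 0.2382]
top 133 [67.2 69.6] [0.8365 0.4823 0.2382]
top 42 [89.4 80. ] [0.8167 0.4374 0.2382]
top 28265 [349.6 315.4] [ 0.3756 -0.0816  0.2382]
top 326 [ 13.9 282.9] [0.4185 0.5488 0.2382]
top 188 [463.6 279.9] [ 0.4476 -0.2947  0.2382]
top 98 [  3.1 296.3] [0.3931 0.5667 0.2382]
top 890 [204.2 461.7] [0.1063 0.1759 0.2382]
```

View pics/w5.png

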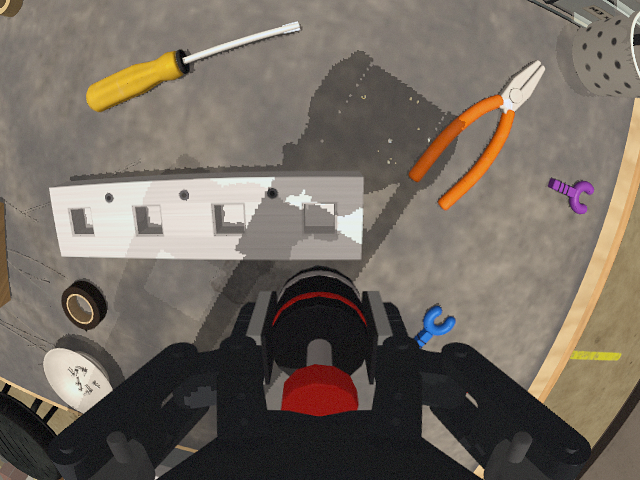

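```bash
cat >> col.py <<'E'
def head_fit(mask,cam,cp,ztop,guess):
    """fit axis xy of head cylinder (r=12,h=10) whose silhouette matches mask"""
    from scipy.optimize import least_squares
    v,u=np.nonzero(mask); t=np.linspace(0,2*np.pi,60)
    obs=np.array([u.mean(),v.mean(),np.sqrt(len(u))])
    def sil(x):
        pts=[proj(cam,[x[0]+.012*np.cos(a),x[1]+.012*np.sin(a),z],cp) for z in(ztop,ztop-.01) for a in t]
        h=cv2.convexHull(np.array(pts,np.float32)*16)
        M=cv2.moments(h); return np.array([M["m10"]/M["m00"]/16,M["m01"]/M["m00"]/16]),M["m00"]/256
    r=least_squares(lambda x:sil(x)[0]-obs[:2],guess,diff_step=1e-3)
    return r.x, sil(r.x)[1], len(u)
E
python3 - <<'E'
from col import *
import pickle
cp,s=pickle.load(open("w5.pkl","rb")); p=cv2.imread("pics/w5.png"); z=s["tool_pos"][2]
a,ce,m=max(blobs(p,"red"),key=lambda b:b[0])
print(head_fit(m,"wrist",cp,z-.0431+.1045,s["tool_pos"][:2]))
p=cv2.imread("pics/t3.png");k=camera_params("top")
for c,g in(("red",(.5432,.3209)),("blue",(.5384,.2507)),("green",(.47,.2565))):
    p=cv2.imread("pics/t1.png"); b=min(blobs(p,c),key=lambda b:np.hypot(*(b[1]-proj("top",[*g,.1],k))))
    print(c,head_fit(b[2],"top",k,.1045,g))
E
```

```text
(array([ 0.63016288, -0.15188389]), 5116.252512339037, 3194)
red (array([0.54324278, 0.32097911]), 112.02019972295966, 103)
blue (array([0.53839122, 0.25077678]), 108.96437351638451, 93)
green (array([0.46999185, 0.25658767]), 110.5042462812271, 65)
```

Run:
```python
from col import *
import pickle
cp,s=pickle.load(open("w5.pkl","rb")); p=cv2.imread("pics/w5.png"); z=s["tool_pos"]; 
a,ce,m=max(blobs(p,"red"),key=lambda b:b[0]); v,u=np.nonzero(m); print("obs",v.min(),u.min(),u.max())
ax=np.array([np.cos(.2),np.sin(.2)])
t=np.linspace(0,6.28,90)
for o in(-.003,-.002,-.001,0,.001,.002,.003):
    c=z[:2]+ax*o; q=np.array([proj("wrist",[c[0]+.012*np.cos(a),c[1]+.012*np.sin(a),z[2]-.0431+zz],cp) for zz in(.1045,.0945) for a in t])
    print(o,q.min(0).round(1),q.max(0).round(1))
```

```text
obs 364 281 357
-0.003 [277.9 365.4] [356.9 439.6]
-0.002 [277.7 362.9] [357.1 437.7]
-0.001 [277.5 360.3] [357.3 435.8]
0 [277.3 357.8] [357.5 433.8]
0.001 [277.1 355.2] [357.7 431.8]
0.002 [276.8 352.5] [357.9 429.8]
0.003 [276.6 349.9] [358.1 427.8]
```

play_rows --deltas '[[[0.001,-0.0005,-0.03],0],[[0.001,-0.0005,-0.07],0],[[0.001,-0.0005,-0.1],0],[[0.001,-0.0005,-0.1],0],[[0.001,-0.0005,-0.1],0]]'

```text
time: 9.15
tool_pos: [0.6298, -0.1529, 0.0828]
tool_rot: [0.0, 0.995, 0.1, 0.001]
contact_force: [-0.2, -0.1, -1.9]
gripper_width: 0.426
```

play_rows --deltas '[[[0,0,0],0],[[0,0,0],0],[[0,0,-0.005],0],[[0,0,-0.01],0],[[0,0,-0.014],0]]'

```text
time: 9.78
tool_pos: [0.6285, -0.1524, 0.0665]
tool_rot: [-0.0, 0.995, 0.1, -0.0]
contact_force: [-0.1, 0.1, -1.4]
gripper_width: 0.429
```

play_rows --deltas '[[[0,0,-0.004],0],[[0,0,-0.008],0],[[0,0,-0.012],0],[[0,0,-0.016],0],[[0,0,-0.02],0]]'

```text
time: 10.4
tool_pos: [0.6289, -0.1526, 0.0471]
tool_rot: [0.0, 0.995, 0.1, 0.0]
contact_force: [-0.3, -0.7, -1.7]
gripper_width: 0.428
```

play_rows --deltas '[[[0,0,-0.002],0],[[0,0,-0.004],0],[[0,0,-0.005],0],[[0,0,-0.006],0],[[0,0,-0.006],0]]'

```text
time: 11.02
tool_pos: [0.6293, -0.1525, 0.0431]
tool_rot: [-0.0, 0.995, 0.1, 0.0]
contact_force: [-3.8, 1.9, 6.8]
gripper_width: 0.427
```

play_rows --deltas '[[[0,0,0],0],[[0,0,0],0],[[0,0,0.03],0],[[0,0,0.08],0],[[0,0,0.13],0]]' --grip 0.3

```text
time: 11.65
tool_pos: [0.6285, -0.1525, 0.172]
tool_rot: [-0.0, 0.995, 0.1, -0.0]
contact_force: [0.2, -0.8, 0.9]
gripper_width: 0.651
```

play_rows --deltas '[[[-0.01,0.06,0.01],0],[[-0.02,0.12,0.01],0],[[-0.03,0.18,0.01],0],[[-0.04,0.23,0.01],0],[[-0.05,0.28,0.01],0]]'

```text
time: 12.28
tool_pos: [0.5784, 0.1292, 0.1812]
tool_rot: [-0.0, 0.995, 0.1, 0.0]
contact_force: [0.7, -0.1, -0.9]
gripper_width: 0.655
```

play_rows --deltas '[[[-0.01,0.04,0],0],[[-0.02,0.08,0],0],[[-0.03,0.11,0],0],[[-0.038,0.123,-0.01],0],[[-0.0398,0.1232,-0.01],0]]'

```text
time: 12.9
tool_pos: [0.5378, 0.2506, 0.1694]
tool_rot: [0.001, 0.995, 0.101, -0.001]
contact_force: [0.1, -0.7, -0.6]
gripper_width: 0.65
```

play_rows --deltas '[[[0,0,0],0],[[0,0,0],0],[[0,0,0],0],[[0,0,0],0]]'

```text
time: 13.4
tool_pos: [0.5394, 0.2503, 0.1715]
tool_rot: [-0.0, 0.995, 0.1, 0.0]
contact_force: [0.5, 0.1, 0.6]
gripper_width: 0.648
```

Run:
```python
from col import *
cp=camera_params("wrist"); s=status.state(); p,d=grab_frame("wrist"); print(s["time"],s["tool_pos"],yaw(),s["gripper_width"],s["contact_force"])
cv2.imwrite("pics/w6.png",p)
for c,g in(("blue",(.5384,.2507)),("green",(.47,.2565))):
    b=min(blobs(p,c),key=lambda b:np.hypot(*(b[1]-proj("wrist",[*g,.1],cp)))); print(c,head_fit(b[2],"wrist",cp,.1045,g))
t,_=grab_frame("top"); cv2.imwrite("pics/t6.png",t); k=camera_params("top")
for c,g in(("red",(.6275,-.1526)),("blue",(.5384,.2507)),("green",(.47,.2565))):
    b=min(blobs(t,c),key=lambda b:np.hypot(*(b[1]-proj("top",[*g,.1],k)))); print(c,head_fit(b[2],"top",k,.1045,g))
```

```text
13.4 [0.53939345 0.25030899 0.17152177] 0.20036945383781543 0.648393221278651 [0.45552523 0.14929148 0.61441487]
blue (array([0.53868635, 0.2508265 ]), 1325.0398218173068, 1173)
green (array([0.46827531, 0.25577207]), 1029.6349811009131, 887)
red (array([ 0.62802491, -0.15229172]), 102.98178928601556, 96)
blue (array([0.53744358, 0.25081144]), 108.97763752157334, 77)
green (array([ 0.42747112, -0.08922255]), 100.57152122771367, 98)
```

View pics/w6.png

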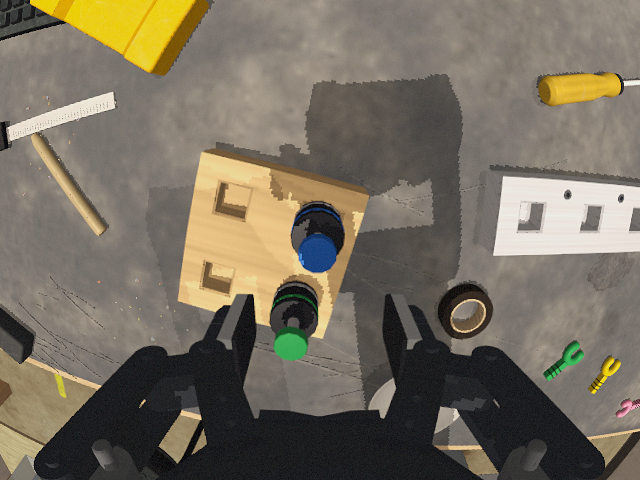

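View pics/t6.png

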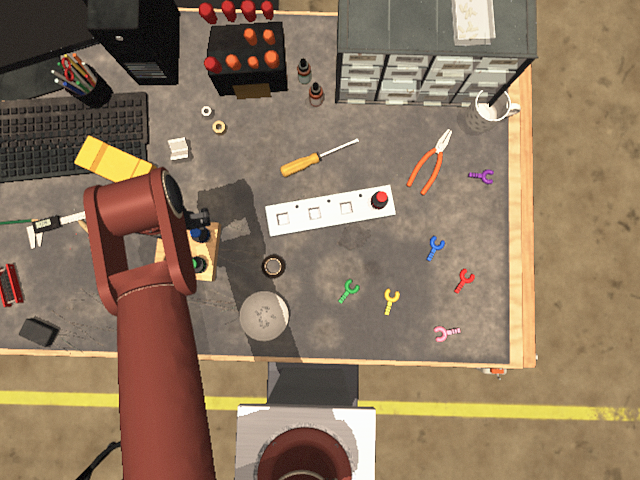

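play_rows --deltas '[[[-0.0005,0.0005,-0.03],0],[[-0.0005,0.0005,-0.07],0],[[-0.0005,0.0005,-0.11],0],[[-0.0005,0.0005,-0.13],0],[[-0.0005,0.0005,-0.13],0]]'

```text
time: 14.12
tool_pos: [0.5375, 0.2508, 0.0398]
tool_rot: [0.0, 0.995, 0.1, -0.002]
contact_force: [0.2, -0.1, 0.6]
gripper_width: 0.654
```

play_rows --deltas '[[[0,0,0],0],[[0,0,0],0],[[0,0,0],0],[[0,0,0],0],[[0,0,0],0]]' --grip -0.9

```text
time: 14.75
tool_pos: [0.5402, 0.2517, 0.0435]
tool_rot: [-0.0, 0.995, 0.1, 0.002]
contact_force: [-0.0, 0.2, 5.0]
gripper_width: 0.423
```

play_rows --deltas '[[[0,0,0.02],0],[[0,0,0.05],0],[[0,0,0.09],0],[[0,0,0.13],0],[[0.01,-0.04,0.13],0]]'

```text
time: 15.38
tool_pos: [0.5505, 0.213, 0.1773]
tool_rot: [-0.001, 0.995, 0.102, 0.004]
contact_force: [0.4, -0.8, -1.4]
gripper_width: 0.427
```

play_rows --deltas '[[[0.012,-0.06,0],0],[[0.025,-0.12,0],0],[[0.04,-0.18,0],0],[[0.0496,-0.2163,0],0],[[0.0496,-0.2163,0],0]]'

```text
time: 16.0
tool_pos: [0.5982, -0.0075, 0.1719]
tool_rot: [-0.0, 0.995, 0.098, -0.0]
contact_force: [-0.3, 1.1, -2.1]
gripper_width: 0.428
```

play_rows --deltas '[[[0,0,0],0],[[0,0,0],0],[[0,0,-0.03],0],[[0,0,-0.07],0],[[0,0,-0.09],0]]'

```text
time: 16.62
tool_pos: [0.5964, -0.0038, 0.0787]
tool_rot: [-0.001, 0.995, 0.101, -0.002]
contact_force: [-0.3, -1.2, -0.9]
gripper_width: 0.422
```

play_rows --deltas '[[[0,0,0],0],[[0,0,0],0],[[0,0,0],0],[[0,0,0],0]]'

```text
time: 17.12
tool_pos: [0.5991, -0.0053, 0.0827]
tool_rot: [0.0, 0.995, 0.1, 0.001]
contact_force: [-0.4, -0.1, -1.5]
gripper_width: 0.428
```

Run:
```python
from col import *
cp=camera_params("wrist"); s=status.state(); p,d=grab_frame("wrist"); print(s["time"],s["tool_pos"],yaw(),s["contact_force"])
cv2.imwrite("pics/w7.png",p)
z=s["tool_pos"]
a,ce,m=max(blobs(p,"blue"),key=lambda b:b[0]); v,u=np.nonzero(m); print("obs",v.min(),u.min(),u.max())
ax=np.array([np.cos(.2),np.sin(.2)]);t=np.linspace(0,6.28,90)
for o in(-.003,-.002,-.001,0,.001):
    c=z[:2]+ax*o; q=np.array([proj("wrist",[c[0]+.012*np.cos(a),c[1]+.012*np.sin(a),z[2]-.0435+zz],cp) for zz in(.1045,.0945) for a in t])
    print(o,q.min(0).round(1),q.max(0).round(1))
```

```text
17.125 [ 0.59905328 -0.00527709  0.08269139] 0.20071197354098025 [-0.35082263 -0.13014272 -1.47040481]
obs 365 281 357
-0.003 [278.2 364.3] [357.  438.6]
-0.002 [278.  361.8] [357.2 436.7]
-0.001 [277.7 359.3] [357.4 434.7]
0 [277.5 356.7] [357.6 432.8]
0.001 [277.3 354.1] [357.8 430.8]
```

View pics/w7.png

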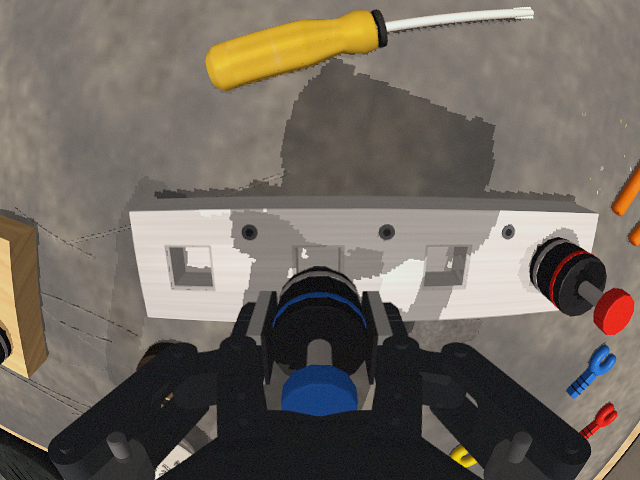

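play_rows --deltas '[[[0,0,-0.006],0],[[0,0,-0.012],0],[[0,0,-0.017],0],[[0,0,-0.021],0],[[0,0,-0.025],0]]'

```text
time: 17.8
tool_pos: [0.5982, -0.0052, 0.0559]
tool_rot: [-0.0, 0.995, 0.1, -0.0]
contact_force: [-0.5, -0.2, -1.9]
gripper_width: 0.426
```

play_rows --deltas '[[[0,0,-0.004],0],[[0,0,-0.008],0],[[0,0,-0.012],0],[[0,0,-0.0155],0],[[0,0,-0.0155],0]]'

```text
time: 18.42
tool_pos: [0.5988, -0.0051, 0.0435]
tool_rot: [-0.0, 0.995, 0.1, -0.0]
contact_force: [-6.1, 0.6, 12.1]
gripper_width: 0.425
```

play_rows --deltas '[[[0,0,0],0],[[0,0,-0.001],0]]'

```text
time: 18.68
tool_pos: [0.5991, -0.005, 0.0435]
tool_rot: [-0.0, 0.995, 0.1, 0.0]
contact_force: [-8.3, 1.8, 19.4]
gripper_width: 0.428
```

play_rows --deltas '[[[0,0,0.001],0],[[0,0,0.001],0],[[0,0,0.03],0],[[0,0,0.08],0],[[0,0,0.13],0]]' --grip 0.3

```text
time: 19.3
tool_pos: [0.5977, -0.0051, 0.1703]
tool_rot: [-0.0, 0.995, 0.1, -0.001]
contact_force: [1.0, -0.1, 0.2]
gripper_width: 0.649
```

play_rows --deltas '[[[-0.025,0.05,0],0],[[-0.05,0.1,0],0],[[-0.075,0.15,0],0],[[-0.1,0.2,0],0],[[-0.12,0.245,0],0]]'

```text
time: 19.92
tool_pos: [0.477, 0.2414, 0.1695]
tool_rot: [-0.0, 0.995, 0.1, -0.0]
contact_force: [0.7, 1.2, -0.7]
gripper_width: 0.649
```

play_rows --deltas '[[[-0.009,0.017,0],0],[[-0.009,0.017,0],0],[[-0.009,0.017,0],0],[[-0.009,0.017,0],0],[[-0.009,0.017,0],0]]'

```text
time: 20.55
tool_pos: [0.4697, 0.256, 0.1698]
tool_rot: [0.0, 0.995, 0.099, -0.0]
contact_force: [-0.4, -0.1, -0.2]
gripper_width: 0.648
```

Run:
```python
from col import *
cp=camera_params("wrist"); s=status.state(); p,d=grab_frame("wrist"); print(s["time"],s["tool_pos"],yaw(),s["gripper_width"],s["contact_force"])
cv2.imwrite("pics/w8.png",p)
c,g="green",(.469,.2565)
b=min(blobs(p,c,amin=300),key=lambda b:np.hypot(*(b[1]-proj("wrist",[*g,.1],cp)))); print(c,head_fit(b[2],"wrist",cp,.1045,g))
t,_=grab_frame("top"); cv2.imwrite("pics/t8.png",t); k=camera_params("top")
for c,g in(("red",(.6275,-.1526)),("blue",(.5975,-.0057))):
    b=min(blobs(t,c),key=lambda b:np.hypot(*(b[1]-proj("top",[*g,.1],k)))); print(c,head_fit(b[2],"top",k,.1045,g))
```

```text
20.55 [0.46970504 0.2560122  0.16979213] 0.19947256850175715 0.6484766162784212 [-0.36845655 -0.09783669 -0.1660762 ]
green (array([0.46868362, 0.2557025 ]), 1342.546331989579, 1178)
red (array([ 0.62802491, -0.15229172]), 102.98178928601556, 96)
blue (array([ 0.59825156, -0.00579504]), 101.05800095153973, 96)
```

View pics/w8.png

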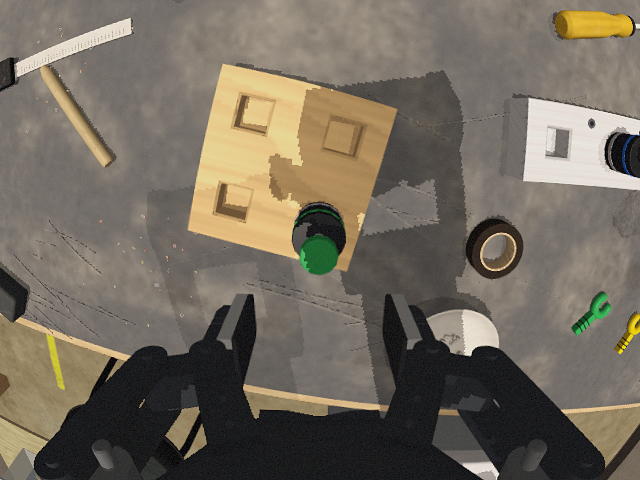

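play_rows --deltas '[[[-0.0005,0,-0.03],0],[[-0.0005,0,-0.07],0],[[-0.0005,0,-0.11],0],[[-0.0005,0,-0.129],0],[[-0.0005,0,-0.129],0]]'

```text
time: 21.28
tool_pos: [0.4678, 0.2564, 0.0396]
tool_rot: [0.0, 0.995, 0.1, -0.001]
contact_force: [-0.7, 0.2, 0.1]
gripper_width: 0.65
```

play_rows --deltas '[[[0,0,0],0],[[0,0,0],0],[[0,0,0],0],[[0,0,0],0],[[0,0,0],0]]' --grip -0.9

```text
time: 21.9
tool_pos: [0.4703, 0.2574, 0.0429]
tool_rot: [-0.0, 0.995, 0.1, 0.002]
contact_force: [1.1, -0.4, 5.9]
gripper_width: 0.428
```

play_rows --deltas '[[[0,0,0.02],0],[[0,0,0.05],0],[[0,0,0.09],0],[[0,0,0.13],0],[[0.02,-0.035,0.13],0]]'

```text
time: 22.52
tool_pos: [0.4904, 0.2237, 0.1754]
tool_rot: [-0.001, 0.995, 0.102, 0.004]
contact_force: [1.1, 0.0, -1.2]
gripper_width: 0.429
```

play_rows --deltas '[[[0.03,-0.05,0],0],[[0.06,-0.1,0],0],[[0.085,-0.14,0],0],[[0.0943,-0.1535,0],0],[[0.0943,-0.1535,0],0]]'

```text
time: 23.15
tool_pos: [0.5828, 0.0681, 0.1703]
tool_rot: [-0.0, 0.995, 0.1, -0.001]
contact_force: [-0.2, 0.8, -2.0]
gripper_width: 0.425
```

play_rows --deltas '[[[0,0,0],0],[[0,0,0],0],[[0,0,-0.03],0],[[0,0,-0.07],0],[[0,0,-0.09],0]]'

```text
time: 23.78
tool_pos: [0.5811, 0.0693, 0.0784]
tool_rot: [-0.0, 0.995, 0.101, -0.002]
contact_force: [0.6, 0.0, -1.6]
gripper_width: 0.423
```

play_rows --deltas '[[[0,0,0],0],[[0,0,0],0],[[0,0,0],0],[[0,0,0],0]]'

```text
time: 24.28
tool_pos: [0.5838, 0.0683, 0.0821]
tool_rot: [0.0, 0.995, 0.1, 0.001]
contact_force: [0.2, 0.3, -0.7]
gripper_width: 0.424
```

Run:
```python
from col import *
cp=camera_params("wrist"); s=status.state(); p,d=grab_frame("wrist"); print(s["time"],s["tool_pos"],yaw(),s["contact_force"])
cv2.imwrite("pics/w9.png",p)
z=s["tool_pos"]
a,ce,m=max(blobs(p,"green"),key=lambda b:b[0]); v,u=np.nonzero(m); print("obs",v.min(),u.min(),u.max())
ax=np.array([np.cos(.2),np.sin(.2)]);t=np.linspace(0,6.28,90)
for o in(-.003,-.002,-.001,0,.001):
    c=z[:2]+ax*o; q=np.array([proj("wrist",[c[0]+.012*np.cos(a),c[1]+.012*np.sin(a),z[2]-.0429+zz],cp) for zz in(.1045,.0945) for a in t])
    print(o,q.min(0).round(1),q.max(0).round(1))
```

```text
24.275 [0.58384829 0.06834699 0.08213924] 0.20065364123365115 [ 0.23573876  0.25912498 -0.74583242]
obs 366 279 356
-0.003 [277.9 365.5] [357.  439.9]
-0.002 [277.7 362.9] [357.2 438. ]
-0.001 [277.5 360.4] [357.4 436. ]
0 [277.3 357.8] [357.6 434.1]
0.001 [277.  355.2] [357.8 432.1]
```

play_rows --deltas '[[[0,0,-0.006],0],[[0,0,-0.012],0],[[0,0,-0.017],0],[[0,0,-0.021],0],[[0,0,-0.025],0]]'

```text
time: 24.95
tool_pos: [0.583, 0.0684, 0.0554]
tool_rot: [-0.0, 0.995, 0.1, -0.0]
contact_force: [-0.7, 0.4, -2.1]
gripper_width: 0.422
```

play_rows --deltas '[[[0,0,-0.004],0],[[0,0,-0.008],0],[[0,0,-0.012],0],[[0,0,-0.016],0],[[0,0,-0.016],0]]'

```text
time: 25.58
tool_pos: [0.5838, 0.0685, 0.0428]
tool_rot: [-0.0, 0.995, 0.1, -0.0]
contact_force: [-7.2, 0.0, 14.4]
gripper_width: 0.425
```

play_rows --deltas '[[[0,0,0],0],[[0,0,0],0]]'

```text
time: 25.82
tool_pos: [0.5837, 0.0685, 0.0429]
tool_rot: [-0.0, 0.995, 0.1, 0.0]
contact_force: [-6.5, -0.0, 13.4]
gripper_width: 0.425
```

play_rows --deltas '[[[0,0,0],0],[[0,0,0],0],[[0,0,0.03],0],[[0,0,0.08],0],[[0,0,0.13],0]]' --grip 0.3

```text
time: 26.45
tool_pos: [0.5825, 0.0683, 0.1702]
tool_rot: [-0.0, 0.995, 0.1, -0.001]
contact_force: [0.6, -0.2, -0.1]
gripper_width: 0.645
```

play_rows --deltas '[[[-0.036,-0.029,0],-0.16],[[-0.072,-0.058,0],-0.32],[[-0.108,-0.087,0],-0.48],[[-0.145,-0.117,0],-0.64],[[-0.181,-0.146,-0.03],-0.8]]' --grip -0.35

```text
time: 27.08
tool_pos: [0.4026, -0.0791, 0.1417]
tool_rot: [0.0, 0.955, -0.297, 0.003]
contact_force: [0.1, -0.5, 0.1]
gripper_width: 0.324
```

play_rows --deltas '[[[0,0,0],0],[[0,0,0],0],[[0,0,0],0],[[0,0,0],0],[[0,0,0],0]]'

```text
time: 27.7
tool_pos: [0.4025, -0.0774, 0.1402]
tool_rot: [0.0, 0.956, -0.295, 0.0]
contact_force: [1.0, -0.4, -0.6]
gripper_width: 0.326
```

```bash
cat > look.py <<'E'
import sys
from col import *
c=sys.argv[1]; g=np.array([float(sys.argv[2]),float(sys.argv[3])]); out=sys.argv[4]
cp=camera_params("wrist"); s=status.state(); p,d=grab_frame("wrist"); print(s["time"],s["tool_pos"],yaw(),s["gripper_width"])
cv2.imwrite(f"pics/{out}.png",p)
b=min(blobs(p,c,amin=250,vmin=40),key=lambda b:np.hypot(*(b[1]-proj("wrist",[*g,.0055],cp))))
x,f=spacer_pose(b[2],"wrist",cp); print(b[0],b[1],"ring",x.round(4),"cost",round(f,4))
tab=x[:2]-.035*np.array([np.cos(x[2]),np.sin(x[2])]); print("tab",tab.round(4),"shift",(tab-s["tool_pos"][:2]).round(4),"turn",round(x[2]-yaw(),4))
t,_=grab_frame("top"); cv2.imwrite(f"pics/{out}t.png",t); k=camera_params("top")
for cc,gg in(("red",(.6275,-.1526)),("blue",(.5975,-.0057)),("green",(.5825,.0678))):
    try:
        b=min(blobs(t,cc),key=lambda b:np.hypot(*(b[1]-proj("top",[*gg,.1],k)))); print(cc,head_fit(b[2],"top",k,.1045,gg))
    except Exception as e: print(cc,e)
E
python3 look.py green .42 -.09 w10
```

```text
27.7 [ 0.4025487  -0.07741158  0.14020918] -0.5983174482400586 0.3258399840996408
1231 [320.06417547 186.62875711] ring [ 0.4312 -0.098  -0.6457] cost 0.0661
tab [ 0.4032 -0.0769] shift [0.0007 0.0005] turn -0.0474
red (array([ 0.62802491, -0.15229172]), 102.98178928601556, 96)
blue (array([ 0.59825156, -0.00579504]), 101.05800095153973, 96)
green (array([0.58340255, 0.06697291]), 102.032355831936, 78)
```

View pics/w10.png

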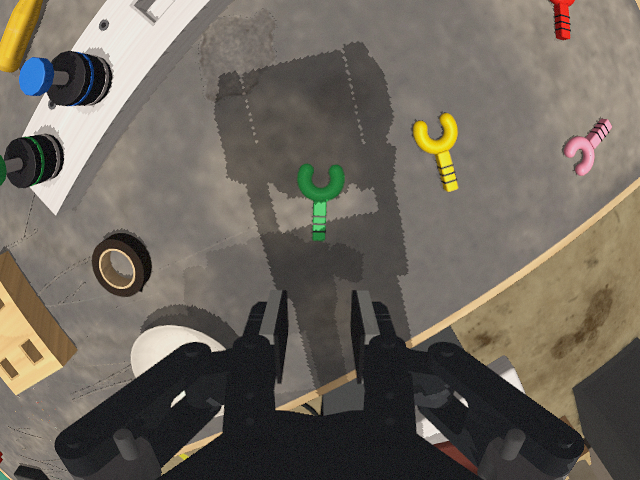

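play_rows --deltas '[[[0.0005,0.0005,-0.04],-0.045],[[0.0005,0.0005,-0.08],-0.045],[[0.0005,0.0005,-0.11],-0.045],[[0.0005,0.0005,-0.12],-0.045],[[0.0005,0.0005,-0.125],-0.045]]'

```text
time: 28.42
tool_pos: [0.4029, -0.0772, 0.015]
tool_rot: [0.0, 0.949, -0.317, 0.0]
contact_force: [0.2, -0.7, 0.6]
gripper_width: 0.323
```

play_rows --deltas '[[[0,0,-0.003],0],[[0,0,-0.006],0],[[0,0,-0.009],0],[[0,0,-0.0105],0],[[0,0,-0.0105],0]]'

```text
time: 29.05
tool_pos: [0.4025, -0.0771, 0.0043]
tool_rot: [-0.0, 0.949, -0.317, -0.0]
contact_force: [-0.3, 0.5, 0.2]
gripper_width: 0.324
```

play_rows --deltas '[[[0,0,0],0],[[0,0,0],0],[[0,0,0],0],[[0,0,0],0],[[0,0,0],0]]' --grip -1

```text
time: 29.68
tool_pos: [0.4026, -0.0772, 0.0044]
tool_rot: [0.0, 0.949, -0.317, 0.0]
contact_force: [-1.4, -0.2, 2.4]
gripper_width: 0.092
```

play_rows --deltas '[[[0,0,0.02],0],[[0,0,0.06],0.05],[[0.01,0.01,0.1],0.2],[[0.03,0.03,0.12],0.36],[[0.05,0.06,0.12],0.52]]'

```text
time: 30.3
tool_pos: [0.4547, -0.0172, 0.1268]
tool_rot: [0.0, 0.998, -0.06, 0.003]
contact_force: [1.5, -0.6, -0.7]
gripper_width: 0.082
```

play_rows --deltas '[[[0.02,0.03,-0.01],0.16],[[0.04,0.06,-0.025],0.326],[[0.0461,0.0685,-0.04],0.326],[[0.0461,0.0685,-0.045],0.326],[[0.0461,0.0685,-0.045],0.326]]'

```text
time: 30.92
tool_pos: [0.498, 0.051, 0.0788]
tool_rot: [-0.0, 0.995, 0.101, -0.001]
contact_force: [0.7, 0.1, 0.4]
gripper_width: 0.087
```

play_rows --deltas '[[[0,0,0],0],[[0,0,0],0],[[0,0,0],0],[[0,0,0],0]]'

```text
time: 31.42
tool_pos: [0.4987, 0.0512, 0.0796]
tool_rot: [0.0, 0.995, 0.101, 0.0]
contact_force: [-0.3, -0.1, 0.2]
gripper_width: 0.085
```

Run:
```python
from col import *
cp=camera_params("wrist"); s=status.state(); p,d=grab_frame("wrist"); print(s["time"],s["tool_pos"],yaw(),s["gripper_width"],s["contact_force"])
cv2.imwrite("pics/w11.png",p)
n=np.array([-np.sin(.2007),np.cos(.2007)]);ax=np.array([np.cos(.2007),np.sin(.2007)])
print("lat",n@s["tool_pos"][:2],"want",n@[.5837,.0685],"along",ax@s["tool_pos"][:2])
```

```text
31.425 [0.49869363 0.05124929 0.07955534] 0.2016573217534912 0.08527184291531414 [-0.32412726 -0.09610685  0.23553267]
lat -0.04919665886412251 want -0.049238687403885095 along 0.49890030276147124
```

View pics/w11.png

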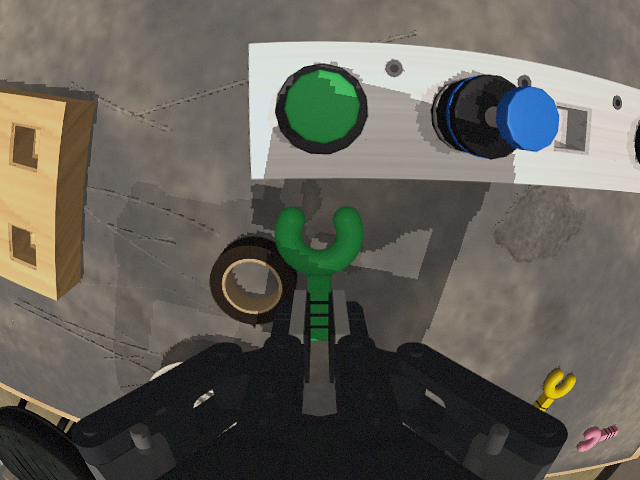

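play_rows --deltas '[[[0.0098,0.002,0],0],[[0.0176,0.0036,0],0],[[0.0235,0.0048,0],0],[[0.0274,0.0056,0],0],[[0.0294,0.006,0],0]]'

```text
time: 32.1
tool_pos: [0.5282, 0.0574, 0.0792]
tool_rot: [-0.0, 0.995, 0.101, -0.0]
contact_force: [-0.1, -0.3, -0.6]
gripper_width: 0.088
```

play_rows --deltas '[[[0.0039,0.0008,0],0],[[0.0078,0.0016,0],0],[[0.0118,0.0024,0],0],[[0.0157,0.0032,0],0],[[0.0196,0.004,0],0]]'

```text
time: 32.72
tool_pos: [0.5479, 0.0614, 0.0793]
tool_rot: [0.0, 0.995, 0.101, -0.0]
contact_force: [0.5, -0.3, -0.9]
gripper_width: 0.092
```

```bash
cat > chk.py <<'E'
import sys
from col import *
cp=camera_params("wrist"); s=status.state(); p,d=grab_frame("wrist"); print(s["time"],s["tool_pos"],yaw(),s["gripper_width"],s["contact_force"].round(1))
cv2.imwrite(f"pics/{sys.argv[1]}.png",p)
n=np.array([-np.sin(.2007),np.cos(.2007)]);ax=np.array([np.cos(.2007),np.sin(.2007)])
print("lat",n@s["tool_pos"][:2],"along",ax@s["tool_pos"][:2])
E
python3 chk.py w12
```

```text
32.725 [0.54786165 0.06141677 0.07930626] 0.20178473866037408 0.09212804326364686 [ 0.5 -0.3 -0.9]
lat -0.04903517063000896 along 0.5491083293292278
```

View pics/w12.png

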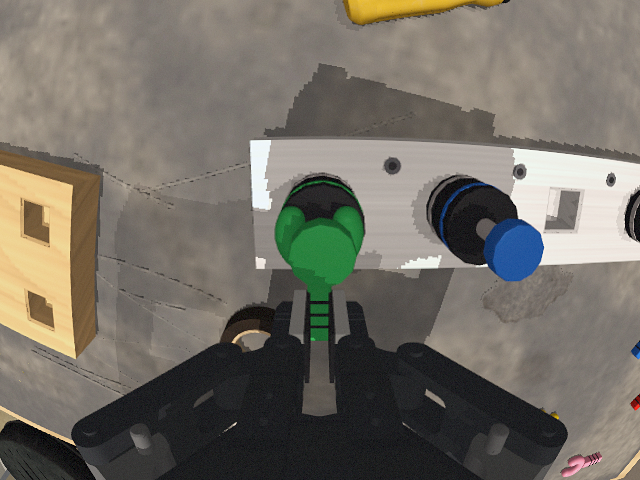

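play_rows --deltas '[[[0,0,-0.002],0],[[0,0,-0.003],0],[[0,0,-0.004],0],[[0,0,-0.0048],0],[[0,0,-0.0048],0]]'

```text
time: 33.4
tool_pos: [0.5479, 0.0614, 0.075]
tool_rot: [0.0, 0.995, 0.101, 0.0]
contact_force: [-1.7, 0.4, 3.6]
gripper_width: 0.086
```

play_rows --deltas '[[[0,0,0],0],[[0,0,0],0],[[0,0,0],0],[[0,0,0.03],0],[[0,0,0.07],0]]' --grip -0.4

```text
time: 34.02
tool_pos: [0.5464, 0.0614, 0.1436]
tool_rot: [-0.0, 0.995, 0.101, -0.002]
contact_force: [1.5, 0.4, 0.4]
gripper_width: 0.294
```

play_rows --deltas '[[[-0.04,-0.02,0.02],0],[[-0.08,-0.06,0.02],0],[[-0.1,-0.1,0.02],0],[[-0.1,-0.1,0.02],0],[[-0.1,-0.1,0.02],0]]'

```text
time: 34.65
tool_pos: [0.4478, -0.0385, 0.1646]
tool_rot: [-0.0, 0.995, 0.101, 0.0]
contact_force: [0.2, 0.1, -0.4]
gripper_width: 0.301
```

Run:
```python
from col import *
p,_=grab_frame("wrist"); cv2.imwrite("pics/w13.png",p)
t,_=grab_frame("top"); cv2.imwrite("pics/t13.png",t)
sc,_=grab_frame("scene"); cv2.imwrite("pics/s13.png",cv2.resize(sc[180:300,220:360],None,fx=5,fy=5))
cv2.imwrite("pics/t13c.png",cv2.resize(t[160:350,255:505],None,fx=3,fy=3))
```

```text
(no output)
```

View pics/w13.png

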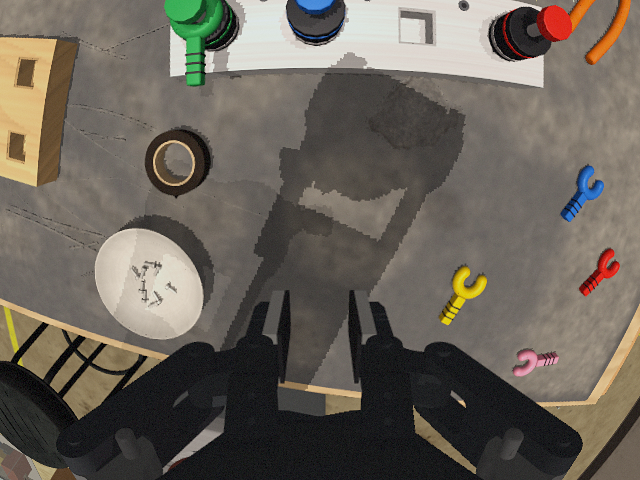

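View pics/s13.png

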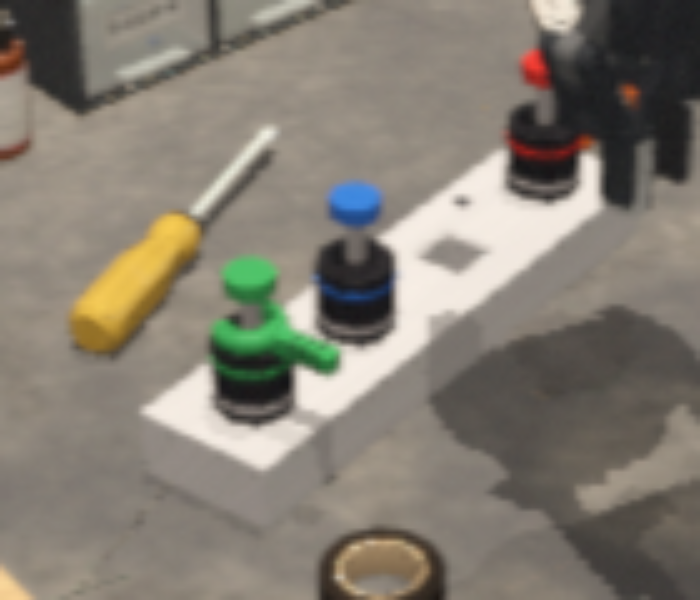

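View pics/t13c.png

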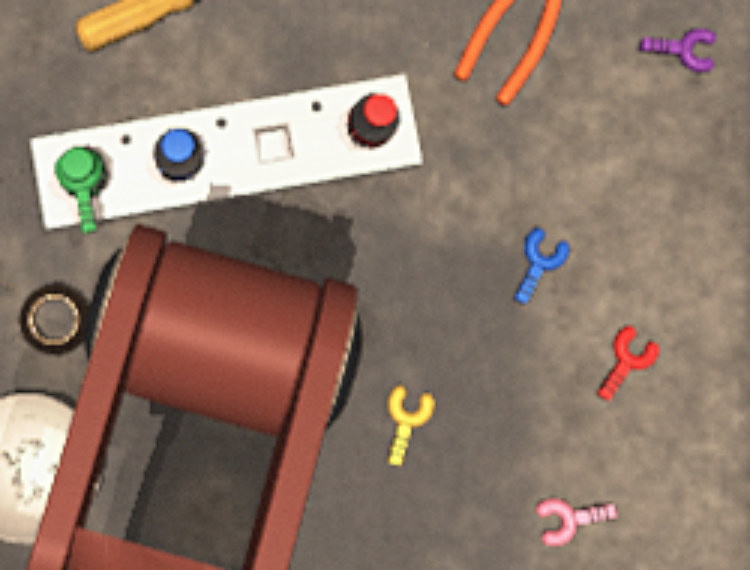

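play_rows --deltas '[[[0.012,-0.05,0],-0.13],[[0.024,-0.1,0],-0.26],[[0.036,-0.15,0],-0.39],[[0.048,-0.2,-0.01],-0.52],[[0.06,-0.243,-0.025],-0.65]]'

```text
time: 35.42
tool_pos: [0.5091, -0.2831, 0.1395]
tool_rot: [0.0, 0.975, -0.224, 0.001]
contact_force: [0.4, -0.3, -1.1]
gripper_width: 0.3
```

play_rows --deltas '[[[0,0,0],0],[[0,0,0],0],[[0,0,0],0],[[0,0,0],0],[[0,0,0],0]]'

```text
time: 36.05
tool_pos: [0.5078, -0.2811, 0.14]
tool_rot: [0.0, 0.975, -0.222, 0.0]
contact_force: [-0.8, -0.0, 0.6]
gripper_width: 0.303
```

```bash
python3 look.py blue .53 -.293 w14
```

```text
36.05 [ 0.50776368 -0.28113453  0.14002387] -0.4474598576554074 0.3030009532342188
1269 [320.16863672 186.22931442] ring [ 0.5396 -0.2974 -0.4599] cost 0.0596
tab [ 0.5082 -0.2819] shift [ 0.0005 -0.0008] turn -0.0124
red (array([ 0.62802491, -0.15229172]), 102.98178928601556, 96)
blue (array([ 0.59825156, -0.00579504]), 101.05800095153973, 96)
green (array([0.57625681, 0.06514062]), 101.91384759079665, 163)
```

View pics/w14.png

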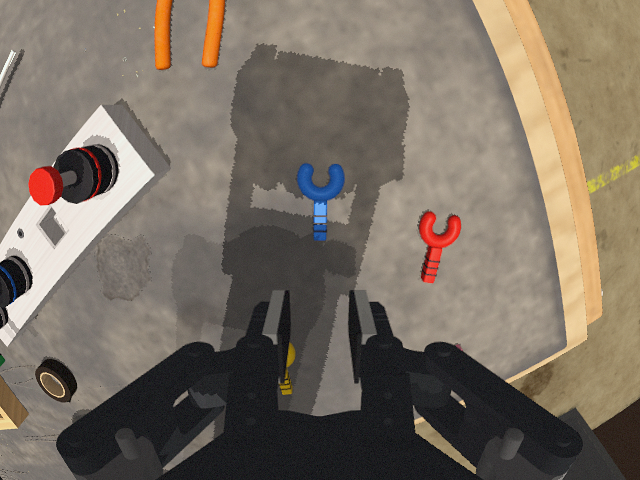

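play_rows --deltas '[[[0.0004,-0.0007,-0.04],-0.012],[[0.0004,-0.0007,-0.08],-0.012],[[0.0004,-0.0007,-0.11],-0.012],[[0.0004,-0.0007,-0.12],-0.012],[[0.0004,-0.0007,-0.125],-0.012]]'

```text
time: 36.78
tool_pos: [0.5083, -0.2825, 0.0147]
tool_rot: [0.0, 0.974, -0.228, 0.0]
contact_force: [-0.1, -0.5, 0.3]
gripper_width: 0.302
```

play_rows --deltas '[[[0,0,-0.003],0],[[0,0,-0.006],0],[[0,0,-0.009],0],[[0,0,-0.0105],0],[[0,0,-0.0105],0]]'

```text
time: 37.4
tool_pos: [0.508, -0.2823, 0.0039]
tool_rot: [-0.0, 0.974, -0.228, -0.0]
contact_force: [-0.2, -0.0, 0.2]
gripper_width: 0.298
```

play_rows --deltas '[[[0,0,0],0],[[0,0,0],0],[[0,0,0],0],[[0,0,0],0],[[0,0,0],0]]' --grip -1

```text
time: 38.02
tool_pos: [0.508, -0.2824, 0.0041]
tool_rot: [0.0, 0.974, -0.228, 0.0]
contact_force: [-1.8, 0.5, 1.6]
gripper_width: 0.087
```

play_rows --deltas '[[[0,0,0.02],0],[[0,0,0.06],0.05],[[0,0.03,0.1],0.15],[[0,0.08,0.12],0.28],[[0.002,0.13,0.12],0.4]]'

```text
time: 38.65
tool_pos: [0.5118, -0.152, 0.1283]
tool_rot: [0.001, 1.0, -0.029, 0.003]
contact_force: [0.4, -0.3, -0.5]
gripper_width: 0.09
```

play_rows --deltas '[[[0.002,0.05,0],0.13],[[0.003,0.1,-0.015],0.261],[[0.0047,0.1302,-0.035],0.261],[[0.0047,0.1302,-0.045],0.261],[[0.0047,0.1302,-0.045],0.261]]'

```text
time: 39.28
tool_pos: [0.5144, -0.0225, 0.079]
tool_rot: [0.0, 0.995, 0.1, -0.0]
contact_force: [0.4, -0.3, -1.3]
gripper_width: 0.091
```

play_rows --deltas '[[[0,0,0],0],[[0,0,0],0],[[0,0,0],0],[[0,0,0],0]]'

```text
time: 39.78
tool_pos: [0.5148, -0.0224, 0.0792]
tool_rot: [0.0, 0.995, 0.1, 0.0]
contact_force: [0.5, 0.4, -1.0]
gripper_width: 0.089
```

```bash
python3 chk.py w15
```

```text
39.775 [ 0.51480893 -0.0224058   0.07922066] 0.20048120878229303 0.08898915141991434 [ 0.5  0.4 -1. ]
lat -0.12458596305238942 along 0.5000085945732148
```

View pics/w15.png

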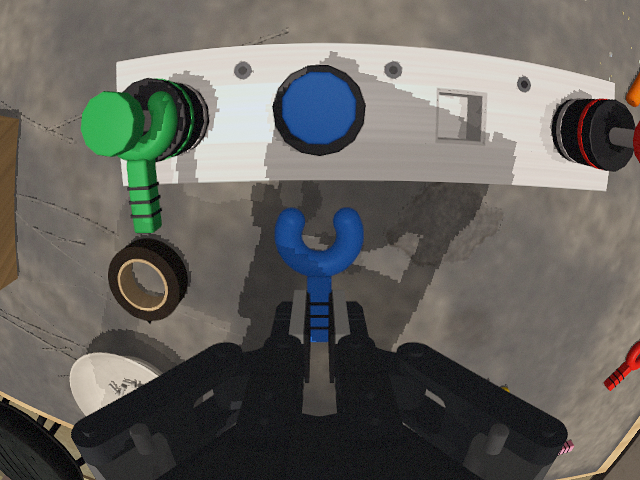

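play_rows --deltas '[[[0.0098,0.0022,0],0],[[0.0176,0.0038,0],0],[[0.0235,0.005,0],0],[[0.0274,0.0058,0],0],[[0.0294,0.0062,0],0]]'

```text
time: 40.45
tool_pos: [0.5443, -0.0158, 0.0789]
tool_rot: [-0.0, 0.995, 0.1, -0.0]
contact_force: [-0.1, -0.4, -0.4]
gripper_width: 0.093
```

play_rows --deltas '[[[0.0039,0.0008,0],0],[[0.0078,0.0016,0],0],[[0.0118,0.0024,0],0],[[0.0157,0.0032,0],0],[[0.0196,0.004,0],0]]'

```text
time: 41.08
tool_pos: [0.564, -0.0119, 0.079]
tool_rot: [0.0, 0.995, 0.1, 0.0]
contact_force: [0.4, 0.6, -0.5]
gripper_width: 0.09
```

```bash
python3 chk.py w16
```

```text
41.075 [ 0.56398454 -0.0118833   0.07901475] 0.20082351084734534 0.09019783225663444 [ 0.4  0.6 -0.5]
lat -0.12407809196061426 along 0.5502948359382008
```

View pics/w16.png

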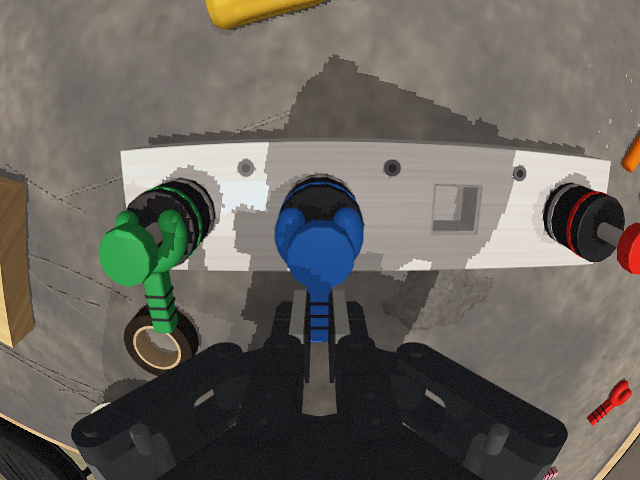

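play_rows --deltas '[[[0,0,-0.002],0],[[0,0,-0.003],0],[[0,0,-0.004],0],[[0,0,-0.0048],0],[[0,0,-0.005],0]]'

```text
time: 41.75
tool_pos: [0.5641, -0.012, 0.0746]
tool_rot: [0.0, 0.995, 0.1, 0.0]
contact_force: [-1.1, -0.7, 3.6]
gripper_width: 0.088
```

play_rows --deltas '[[[0,0,0],0],[[0,0,0],0],[[0,0,0],0],[[0,0,0.03],0],[[0,0,0.07],0]]' --grip -0.4

```text
time: 42.38
tool_pos: [0.5625, -0.0118, 0.1431]
tool_rot: [-0.0, 0.995, 0.1, -0.002]
contact_force: [0.5, -0.2, -0.3]
gripper_width: 0.301
```

play_rows --deltas '[[[-0.04,-0.04,0],0],[[-0.07,-0.09,0],-0.15],[[-0.09,-0.14,0],-0.3],[[-0.11,-0.19,0],-0.45],[[-0.12,-0.24,0],-0.6]]'

```text
time: 43.0
tool_pos: [0.4427, -0.2533, 0.1441]
tool_rot: [0.0, 0.98, -0.201, 0.0]
contact_force: [1.0, 0.3, 0.2]
gripper_width: 0.303
```

play_rows --deltas '[[[-0.006,-0.05,0],-0.1],[[-0.0105,-0.09,0],-0.17],[[-0.0105,-0.097,0],-0.17],[[-0.0105,-0.097,-0.004],-0.17],[[-0.0105,-0.097,-0.004],-0.17]]'

```text
time: 43.62
tool_pos: [0.4331, -0.3474, 0.1391]
tool_rot: [-0.001, 0.96, -0.28, -0.001]
contact_force: [-0.3, -0.1, 0.2]
gripper_width: 0.304
```

play_rows --deltas '[[[0,0,0],0],[[0,0,0],0],[[0,0,0],0]]'

```text
time: 44.0
tool_pos: [0.4334, -0.3486, 0.1402]
tool_rot: [0.0, 0.96, -0.28, 0.0]
contact_force: [-0.3, -0.8, 0.1]
gripper_width: 0.298
```

```bash
python3 look.py red .46 -.36 w17
```

```text
44.0 [ 0.43336797 -0.34864706  0.1401692 ] -0.5687943882988533 0.297737306194419
1332 [319.26351351 185.84234234] ring [ 0.4634 -0.368  -0.5902] cost 0.0537
tab [ 0.4344 -0.3486] shift [0.001  0.0001] turn -0.0215
red (array([ 0.62802491, -0.15229172]), 102.98178928601556, 96)
blue (array([ 0.58675894, -0.00845376]), 100.83994965767488, 232)
green (array([0.57632546, 0.06512287]), 101.91407310497016, 166)
```

View pics/w17.png

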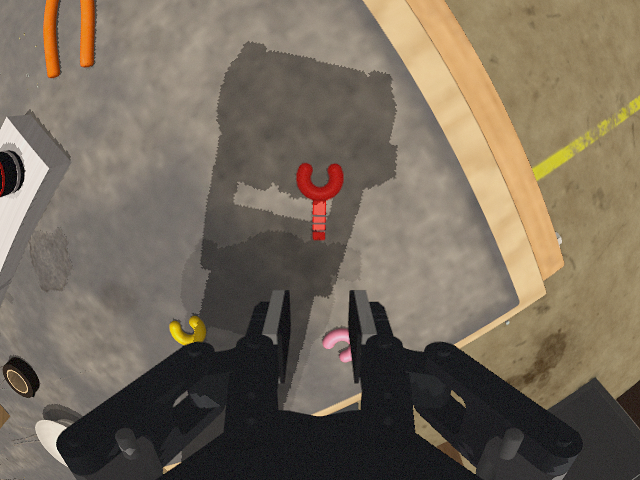

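View pics/w17t.png

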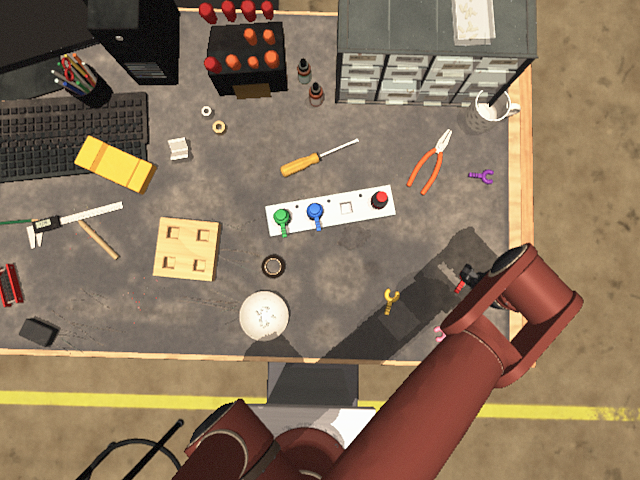

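play_rows --deltas '[[[0.0008,0,-0.04],-0.022],[[0.0008,0,-0.08],-0.022],[[0.0008,0,-0.11],-0.022],[[0.0008,0,-0.12],-0.022],[[0.0008,0,-0.125],-0.022]]'

```text
time: 44.72
tool_pos: [0.4343, -0.3492, 0.0152]
tool_rot: [0.0, 0.957, -0.291, 0.0]
contact_force: [-0.4, -0.6, 0.9]
gripper_width: 0.299
```

play_rows --deltas '[[[0,0,-0.003],0],[[0,0,-0.006],0],[[0,0,-0.009],0],[[0,0,-0.0105],0],[[0,0,-0.0105],0]]'

```text
time: 45.35
tool_pos: [0.434, -0.3489, 0.0045]
tool_rot: [-0.0, 0.957, -0.291, -0.0]
contact_force: [-0.5, -0.6, 0.8]
gripper_width: 0.3
```

play_rows --deltas '[[[0,0,0],0],[[0,0,0],0],[[0,0,0],0],[[0,0,0],0],[[0,0,0],0]]' --grip -1

```text
time: 45.98
tool_pos: [0.434, -0.349, 0.0046]
tool_rot: [0.0, 0.957, -0.291, 0.0]
contact_force: [-1.9, 1.2, 2.5]
gripper_width: 0.089
```

play_rows --deltas '[[[0,0,0.02],0],[[0,0,0.06],0.05],[[0.01,0.02,0.1],0.2],[[0.03,0.05,0.12],0.36],[[0.05,0.08,0.12],0.52]]'

```text
time: 46.6
tool_pos: [0.4862, -0.2694, 0.129]
tool_rot: [0.002, 0.999, -0.033, 0.003]
contact_force: [0.0, -0.5, -0.8]
gripper_width: 0.09
```

play_rows --deltas '[[[0.03,0.05,0],0.14],[[0.05,0.09,-0.015],0.272],[[0.0607,0.0994,-0.035],0.272],[[0.0607,0.0994,-0.045],0.272],[[0.0607,0.0994,-0.045],0.272]]'

```text
time: 47.22
tool_pos: [0.5439, -0.1698, 0.0792]
tool_rot: [-0.0, 0.995, 0.1, -0.001]
contact_force: [-0.1, 0.6, -1.0]
gripper_width: 0.089
```

play_rows --deltas '[[[0,0,0],0],[[0,0,0],0],[[0,0,0],0],[[0,0,0],0]]'

```text
time: 47.72
tool_pos: [0.5447, -0.1698, 0.0798]
tool_rot: [0.0, 0.995, 0.1, 0.0]
contact_force: [-0.5, -0.7, -0.6]
gripper_width: 0.088
```

```bash
python3 chk.py w18
```

```text
47.725 [ 0.54472778 -0.1697682   0.07976784] 0.20057947679174823 0.08789574585496604 [-0.5 -0.7 -0.6]
lat -0.2749548789624091 along 0.499949413445846
```

View pics/w18.png

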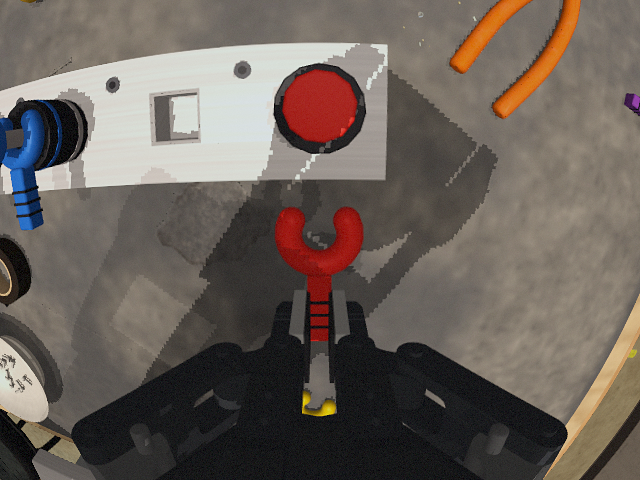

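play_rows --deltas '[[[0.0098,0.0021,0],0],[[0.0176,0.0037,0],0],[[0.0235,0.0049,0],0],[[0.0274,0.0057,0],0],[[0.0294,0.0061,0],0]]'

```text
time: 48.4
tool_pos: [0.5743, -0.1633, 0.0794]
tool_rot: [-0.0, 0.995, 0.1, -0.0]
contact_force: [-0.3, -0.5, -0.6]
gripper_width: 0.091
```

play_rows --deltas '[[[0.0039,0.0008,0],0],[[0.0078,0.0016,0],0],[[0.0118,0.0024,0],0],[[0.0157,0.0032,0],0],[[0.0196,0.004,0],0]]'

```text
time: 49.02
tool_pos: [0.594, -0.1594, 0.0795]
tool_rot: [0.0, 0.995, 0.1, 0.0]
contact_force: [-0.1, -1.1, -0.1]
gripper_width: 0.091
```

play_rows --deltas '[[[0,0,-0.002],0],[[0,0,-0.003],0],[[0,0,-0.004],0],[[0,0,-0.005],0],[[0,0,-0.0053],0]]'

```text
time: 49.65
tool_pos: [0.5941, -0.1597, 0.0751]
tool_rot: [0.0, 0.995, 0.1, 0.001]
contact_force: [-1.3, -0.2, 4.6]
gripper_width: 0.083
```

```bash
python3 chk.py w19
```

```text
49.65 [ 0.59414013 -0.15966953  0.07508417] 0.20075272674153521 0.08255090837111621 [-1.3 -0.2  4.6]
lat -0.2749095267423436 along 0.5503831397236245
```

View pics/w19.png

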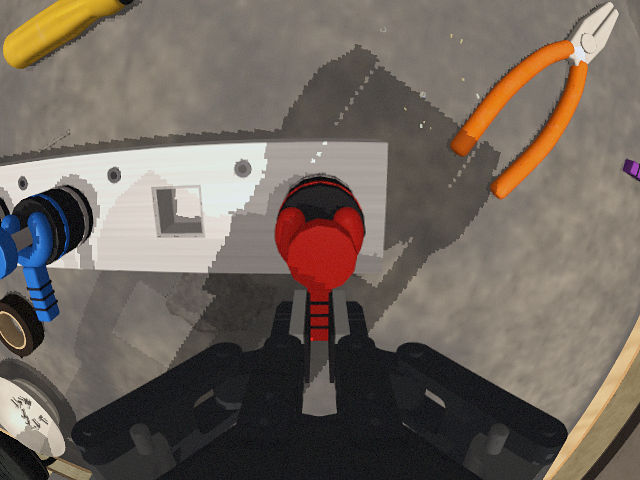

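Release, rise, and back off toward the left front to inspect.

play_rows --deltas '[[[0,0,0],0],[[0,0,0],0],[[0,0,0],0],[[0,0,0.03],0],[[0,0,0.07],0]]' --grip -0.4

```text
time: 50.32
tool_pos: [0.5925, -0.159, 0.143]
tool_rot: [-0.001, 0.995, 0.1, -0.002]
contact_force: [0.6, 0.5, 0.3]
gripper_width: 0.298
```

play_rows --deltas '[[[-0.04,0.01,0.02],0],[[-0.08,0.04,0.04],0],[[-0.12,0.07,0.06],0],[[-0.13,0.1,0.06],0],[[-0.13,0.11,0.06],0]]'

```text
time: 50.95
tool_pos: [0.4633, -0.0484, 0.2045]
tool_rot: [0.0, 0.995, 0.101, 0.001]
contact_force: [-0.3, -1.1, -0.3]
gripper_width: 0.3
```

play_rows --deltas '[[[0,0,0],0],[[0,0,0],0],[[0,0,0],0],[[0,0,0],0]]'

```text
time: 51.45
tool_pos: [0.4638, -0.0499, 0.204]
tool_rot: [-0.0, 0.995, 0.1, -0.0]
contact_force: [-0.3, 0.1, 0.7]
gripper_width: 0.3
```

Run:
```python
from col import *
print(status.state()["tool_pos"],status.state()["contact_force"])
p,_=grab_frame("wrist"); cv2.imwrite("pics/w20.png",p)
t,_=grab_frame("top"); cv2.imwrite("pics/t20.png",t)
sc,_=grab_frame("scene"); cv2.imwrite("pics/s20f.png",sc); cv2.imwrite("pics/s20.png",cv2.resize(sc[180:300,220:380],None,fx=5,fy=5,interpolation=cv2.INTER_CUBIC))
cv2.imwrite("pics/w20c.png",cv2.resize(p[0:150,120:480],None,fx=2.2,fy=2.2,interpolation=cv2.INTER_CUBIC))
```

```text
[ 0.46380098 -0.04989804  0.20395238] [-0.25103916  0.059037    0.65570819]
```

View pics/w20.png

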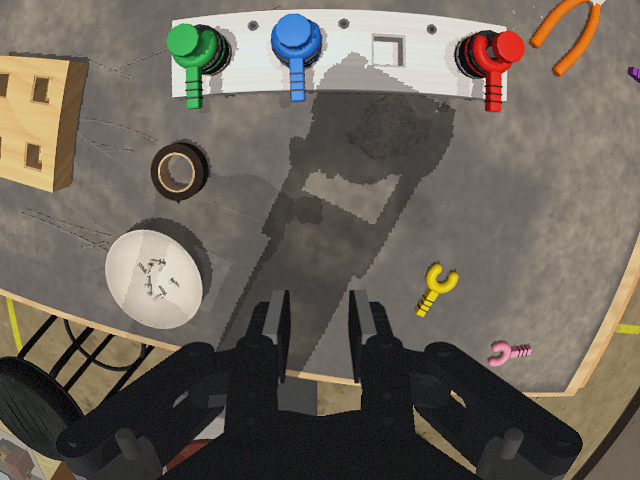

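View pics/s20.png

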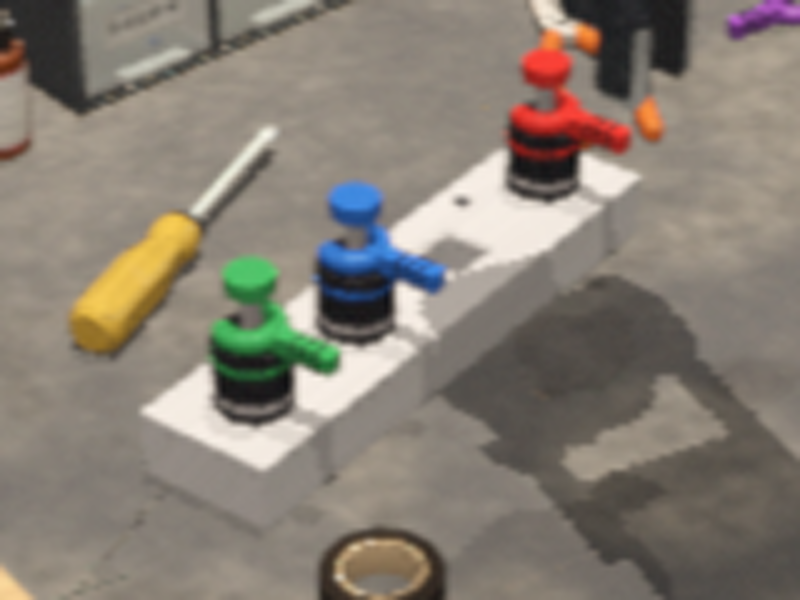

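View pics/t20.png

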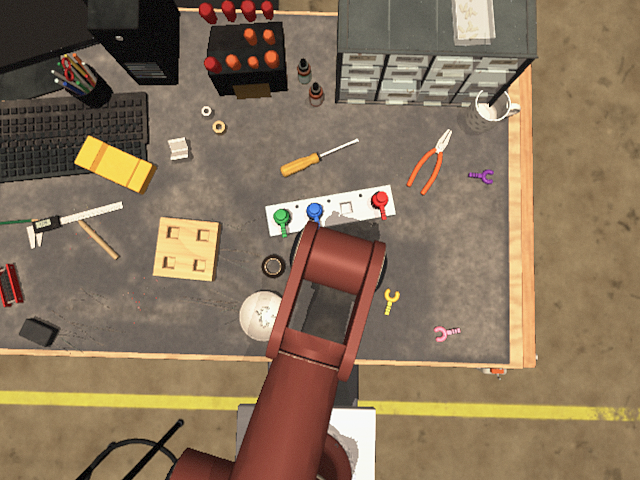

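```bash
python3 -c "
from plant import ticket
print(ticket.job_done())"
```

```text
the job is handed in; nothing more can be done
None
```

I moved the three dampers that were in the rack (red, blue and green) into holes of their own in the assembly block and slid the matching spacer onto each rod. The yellow damper was missing, so I left its spacer alone, along with the pink and purple look-alike spacers and the other things on the bench. The job was handed in at about 51.6 s of the 210 s allowed.

- **Feet home:** at the block each damper stopped within 0.1 mm of the tool height it had been gripped at in the rack, with 7 to 19 N of reaction. They went in without catching and stayed upright.
- **Spacers flat on the bodies:** each slid on with no measurable contact force, then met the body's top at the expected height with about 4 N. From the final tool positions, the ring centres should be within about 1 mm of the rod axes.
- **Final pictures:** the scene and wrist views show three upright dampers with the spacers lying flat, the rods inside the rings, and the gripper clear. I judged the final seating by eye and did not measure it from the images.
- **Disagreement:** for the green damper, the top camera's position and the position where I released it differed by about 1.4 mm sideways. I used the release position, and the spacer went on without contact.
- **Knocked spacer:** none of the three spacers I used had moved when I measured it again just before gripping.

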